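Find the heavy side of the light-tight sample drum and hold it down

TASK

The closed sample drum holds light-sensitive samples loaded all to one side, and nobody may open it to look. First slide its stand along the rails against the drive unit until the two faces meet flush, so that the magnetic drive can couple; then turn the drum by the pegs on its front to feel which side is heavy, and bring the heavy side straight down. Finish still holding it there by a peg, firmly gripped and at rest, so that I can clip the balance weight on at the top, and leave the timer, the vial and the pen where they are.

Things in the scene. Friction and masses are not known exactly. Their poses are not given: they have to be found in the camera images.
- dock: Fixed white drive unit, 124 (x) x 110 (y) x 122 mm high, control panel on its -x side; origin under the centre of the housing, on the worktop. Mating face: its -y side, y = -55 mm. A tray, 6 mm thick, 160 mm wide in x, runs 230 mm to -y from that face, with rails 26 mm high along both sides whose inward lips hold down the stand's base. Position and yaw vary.
- dock_face (a point): Centre of the drive unit's mating face, 66 mm above the worktop; axes as dock (y points into the drive unit, at right angles to the face).
- stand: Loose drum stand (1.3 kg with drum) that slides along y on the tray, captive in the rails, 1 mm play each side. Base 126 (x) x 170 (y) mm, y = -110 to +60. At +y a white bearing plate, 104 wide, top 123 mm above the worktop: its back is the mating face. At -y a low push bar, 64 wide, top 62 mm above the worktop. Origin under the base, below the drum. Starts 15 to 45 mm short of the drive unit.
- stand_face (a point): Centre of the stand's mating face, 66 mm above the worktop; when the stand is home it coincides with dock_face but for the sideways play.
- push_pad (a point): Centre of the black rubber pad (44 x 26 mm) on the outer (-y) side of the stand's push bar, 42 mm above the worktop: the place to push the stand towards the drive unit (+y of the stand, at right angles to the pad), which takes about 9 to 16 N. The open space from here to the drum's pegs is 68 mm long.
- axle (a point): Point on the drum's level axle, 110 mm above the worktop, fixed to the stand: y along the axle to the drive unit, z up. The drum: grey flange, 146 mm diameter, y = -6 to +4 mm; behind it (+y) the closed cover, 124 mm diameter; from its front four round pegs, 14 mm diameter, 62 mm from the axle and 90 degrees apart, stick out to y = -42 mm. The drum is carried from behind; its front is open.
- drum (a joint): Drum angle, rad: 0 with the red peg straight up, grows as the top moves to the stand's +x; no limits; starts within 0.5 of 0. A dry drag of 0.20 N m keeps it where it is left; the heavy side's weight adds 0.15 to 0.18 N m when level with the axle, less by the sine towards top and bottom. The heavy side is unseen, has no fixed relation to the pegs and starts over 45 degrees from straight down.
- timer_centre (a point): White bench timer, 62 x 66 x 17 mm, centre; a bystander.
- vial_centre (a point): Small dark vial with a white cap, 33 mm across, 73 mm high, centre; a bystander.
- pen_centre (a point): Marker pen with a blue cap, 128 mm long, 15 mm thick, lying, centre; a bystander.
- red_peg (a point): Middle (y = -23 mm) of the peg with the red cap; the other three are black. Turns with the drum. With fingers closed loosely round it (gap 17 mm or so) an upright hand can carry a peg some 45 degrees either side of the top, and the force on the hand is then the turning force alone. Feel while creeping: after a stop the force fades within some 0.3 s, and the light drum runs on ahead of a fast hand.

How it is judged:
By the outcome, as a careful person would: the job done as asked, in the order asked, and still so for the second after the job is handed in, while the arm keeps its last pose, push and grip.
It also fails if it takes over 72 s, if anything falls off the work surface, if the arm or the gripper's body presses on something with over 40 N, if the wrist force passes 120 N, or if a joint passes its speed limit or range.

ROBOT

A 7-joint arm with a two-finger parallel gripper is mounted at the origin on a cart in front of the work surface, level with it; the furniture and walls round the work are solid. World frame = base frame: x ahead of the robot, y to its left, z up, the work surface at z = 0. Lengths are in m, angles in rad, forces in N, time in s.
With the tool pointing down it reaches from about 0.4 to 0.925 m from the base axis. Payload 5.6 kg.
Tool frame: the origin (TCP) lies midway between the tips of the shut fingers; the grasp point (between the pads) lies 19 mm behind it; y points along the fingers, x is the direction in which the jaws open and shut, and the axes are right-handed (so a half turn about y gives the same grasp; the last joint's range is limited). The gripper opens to 85 mm and grips with 20 to 120 N. Pads are 22 mm wide; open, the fingers measure 114 mm over their backs; the gripper's body (76 mm by 85 mm) begins 54 mm behind the grasp point. The pads swing forward as they close: fully open they stand 13 mm farther back than shut.
Start: joints at [1.059, 0.468, -0.012, 1.603, 0.006, 1.071, -0.056], TCP at [0.294, -0.58, 0.231] pointing down, gripper open.
Joint ranges: [-2.53, 2.53], [-0.31, 2.02], [-1.57, 1.55], [0.28, 2.44], [-1.29, 4.43], [0.15, 1.84], [-2.92, 2.92]. Speed limits (rad/s): [2.57, 2.57, 3.14, 3.14, 3.14, 3.14, 3.14].

INTERFACE

Orientations are given as a unit quaternion [x, y, z, w].
In Python, from station import arm gives the robot as it stands. The module is installed in compiled form; this text tells all that it offers.
- The arm moves only by the tool servo_tool, never from a script. Its argument "series" is a list of rows, each a list of 5 numbers: the shift along the world's x, y, z in mm, then the turn about the world's z in units of 6 degrees (1.0 is 6 degrees), then the finger opening in mm, from 0 to 85.4. A call has 1 to 5 rows; each row is the pose to reach, as a shift and turn from the pose commanded when the call began; what a row does not reach only later rows make up. A row lasts 1/12 s, in which the tool goes at most 41.7 mm and 7.16 degrees, less where a joint would pass 70% of its speed; a pose out of reach is approached as far as the arm can. A call with a gripper value outside its range is refused whole. The fingers move at their own pace and stop on an object; the grip force is fixed at half the most. Time passes only in rows, so rows that repeat a pose let the fingers close. It gives the time, the measured TCP pose, the force and the opening at its end, in the units of the state.
- arm.get_obs(): the state, without advancing time (a new reading comes with each control period).
- arm.grab_frame(name): name is "scene" or "top"; returns the picture (384x512x3 uint8, blue, green, red); there is no depth.
- arm.calibration(name): a dict with "fx", "fy", "cx", "cy" (pixels), "k1" (the pictures are not rectified: a ray, as slopes to the right and down, at radius r is drawn at 1 + k1 r^2 times it, then the intrinsics apply), "xyz" and "orientation" of the camera in the world. Camera axes: x right, y down, z forward; pixel columns grow to the right and rows downward; lengths in m; the calibration is good to about 2 mm. A picture is of the moment at which its call begins. calibration takes no time and is no camera call.
- arm.hand_in(): hands the job in, once; it reports no verdict.
The state is a dict: "clock": time; "joints": joint angles; "qd": joint speeds; "tau": joint torques, N m; "eef_pos": TCP position; "orientation": TCP orientation; "ft_force": force on the tool from outside, world axes, zero at the start; "wrist_torque": the same for the moment, N m; "grip_width": opening from 0.0 (shut) to 1.0 (fully open).
Only numpy, scipy, OpenCV 4.12 (cv2) and the standard library are available. Lean on these libraries where they do the work, as an engineer would, in place of code of your own. Each camera call takes 0.05 s, during which the arm holds its last target.

## Working session

There is one attempt and no reset: what is moved stays moved. The work goes in short steps, Python scripts to look and compute and a tool call to move; the robot and the scene stay as the last step left them, time stands still between calls to the robot, and variables do not carry over. Pictures are saved under pics/ and viewed, and the job is handed in when it is done.

Besides the shell and the picture viewer there is one more tool, called after "Call:" as name(argument=value, ...), one argument or row to a line, values as JSON. servo_tool: Moves the arm, as the interface text tells. Its arguments: {"type":"object","properties":{"series":{"type":"array","items":{"type":"array","items":{"type":"number"}}}},"required":["series"]}

```bash
mkdir -p pics; cat > h.py <<'E'
import numpy as np, cv2
from scipy.spatial.transform import Rotation as R
from station import arm
E
python3 - <<'E'
from h import *
for n in("scene","top"):
    cv2.imwrite(f"pics/{n}0.png",arm.grab_frame(n)); print(n,arm.calibration(n))
print(arm.get_obs())
E
```

```text
scene {'fx': 460.9176556319692, 'fy': 460.9176556319692, 'cx': 249.81814818999692, 'cy': 184.68235960668775, 'k1': -0.0055874083349966765, 'xyz': array([-0.33573332, -0.81799156,  0.63833953]), 'orientation': array([ 0.77855911, -0.32810212,  0.22092331, -0.48722439])}
top {'fx': 381.01167774873824, 'fy': 381.01167774873824, 'cx': 251.0877806773919, 'cy': 190.32694959199912, 'k1': -0.02427282870284759, 'xyz': array([ 0.33973071, -0.09330227,  1.10082394]), 'orientation': array([-0.69380967,  0.71515414, -0.05812852,  0.06167475])}
{'clock': 0.1, 'joints': array([ 1.05901071,  0.46834413, -0.0116244 ,  1.60353846,  0.00601199,
        1.07140568, -0.0562526 ]), 'qd': array([-1.63780825e-03, -1.27427047e-03,  1.24475538e-03, -2.34434790e-03,
       -9.07749380e-05,  4.01568650e-04, -9.21486859e-04]), 'tau': array([ 7.53083768e-04, -5.33525419e+01,  2.12897564e-02, -2.51970309e+01,
        1.14755562e-02,  4.29513515e-03, -3.04285527e-05]), 'eef_pos': array([ 0.29339083, -0.57944582,  0.23039503]), 'orientation': array([-0.60218445,  0.37072012, -0.3696779 ,  0.60272608]), 'ft_force': array([-0.58120418, -0.26665581, -0.03388523]), 'wrist_torque': array([-0.00969619,  0.00134272, -0.05457447]), 'grip_width': 0.998746792059371}
```

View pics/scene0.png

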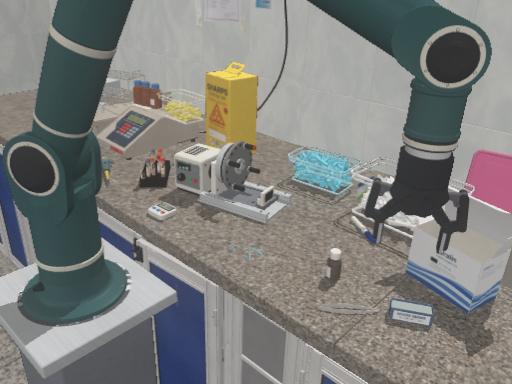

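View pics/top0.png

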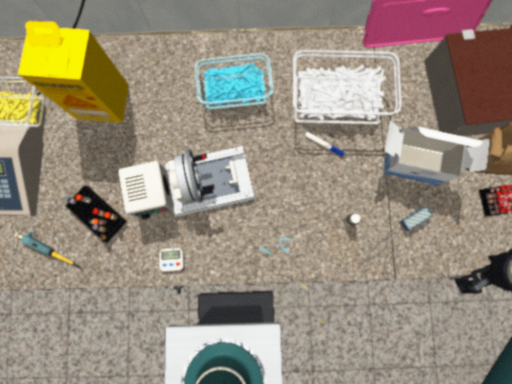

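```bash
python3 - <<'E'
import cv2
t=cv2.imread('pics/top0.png')[130:230,105:265]
cv2.imwrite('pics/top0c.png',cv2.resize(t,None,fx=5,fy=5,interpolation=cv2.INTER_CUBIC))
t=cv2.imread('pics/scene0.png')[130:230,140:300]
cv2.imwrite('pics/scene0c.png',cv2.resize(t,None,fx=5,fy=5,interpolation=cv2.INTER_CUBIC))
E
```

```text
(no output)
```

View pics/top0c.png

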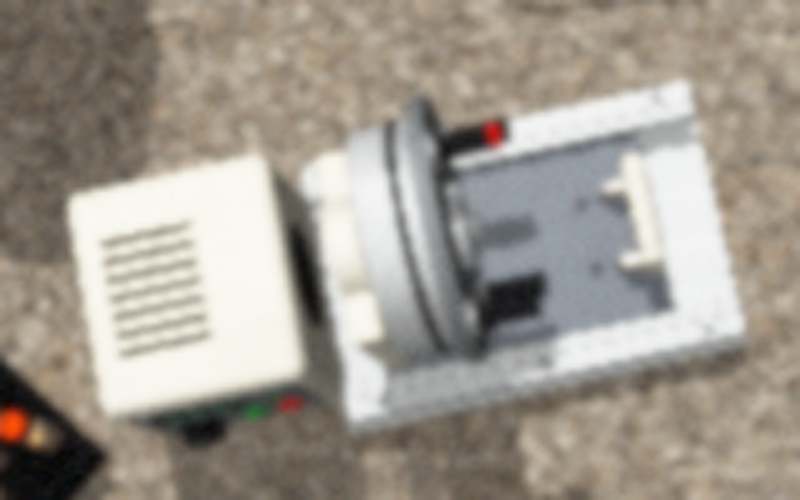

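View pics/scene0c.png

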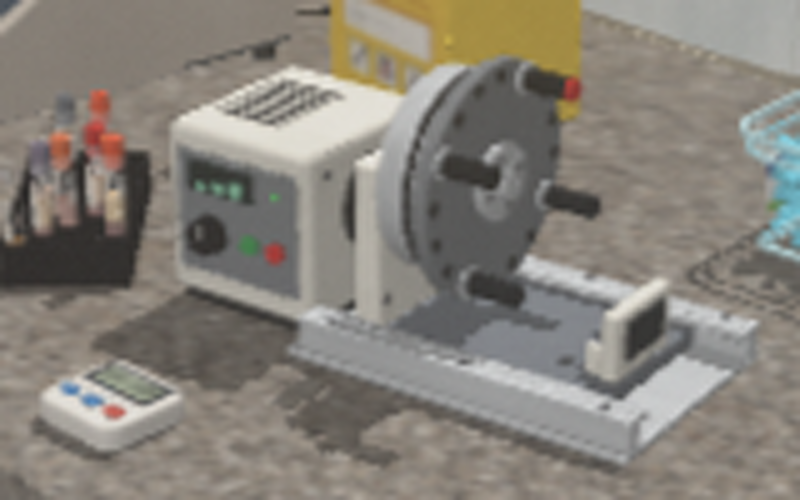

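```bash
cat >> h.py <<'E'
def ray(n,px):
    c=arm.calibration(n); K=np.array([[c['fx'],0,c['cx']],[0,c['fy'],c['cy']],[0,0,1.]])
    u=cv2.undistortPoints(np.array(px,float).reshape(-1,1,2),K,np.array([c['k1'],0,0,0,0.])).reshape(-1,2)
    d=np.c_[u,np.ones(len(u))]@R.from_quat(c['orientation']).as_matrix().T
    return c['xyz'],d
def plane(n,px,z):
    o,d=ray(n,px); return o+d*((z-o[2])/d[:,2])[:,None]
def proj(n,P):
    c=arm.calibration(n); q=(np.atleast_2d(P)-c['xyz'])@R.from_quat(c['orientation']).as_matrix()
    s=q[:,:2]/q[:,2:]; s=s*(1+c['k1']*(s**2).sum(1))[:,None]
    return s*[c['fx'],c['fy']]+[c['cx'],c['cy']]
def two(a,b):
    (o1,d1),(o2,d2)=ray('scene',[a]),ray('top',[b]); d1=d1[0];d2=d2[0]
    t=np.linalg.lstsq(np.c_[d1,-d2],o2-o1,rcond=None)[0]
    p,q=o1+t[0]*d1,o2+t[1]*d2; return (p+q)/2,np.linalg.norm(p-q)
E
python3 - <<'E'
from h import *
np.set_printoptions(precision=4,suppress=True)
T=lambda L:np.array(L)/5+[105,130]-0.4; S=lambda L:np.array(L)/5+[140,130]-0.4
d=plane('top',T([(68,198),(262,152),(305,370),(110,415)]),.122);print(d, [np.linalg.norm(d[i]-d[i-1]) for i in range(4)],d.mean(0))
r=plane('top',T([(690,82),(745,335),(345,418)]),.026);print(r,np.linalg.norm(r[0]-r[1]))
def ang(v): return np.degrees(np.arctan2(v[1],v[0]))
print('xaxis yaw',ang(d[0]-d[3]),ang(d[1]-d[2]),ang(r[0]-r[1]),'y axis-90',ang(d[0]-d[1])-90,ang(d[3]-d[2])-90,ang(r[2]-r[1])-90)
# push bar top at z .062
p=plane('top',T([(638,150),(663,265)]),.062);print('bar',p,np.linalg.norm(p[0]-p[1]))
print('red',two(S([(573,88)])[0],T([(495,132)])[0]))
E
```

```text
[[0.575  0.259  0.122 ]
 [0.5967 0.1561 0.122 ]
 [0.4793 0.1322 0.122 ]
 [0.4588 0.2336 0.122 ]] [np.float64(0.11892341467075243), np.float64(0.10515238891652781), np.float64(0.11979183312944815), np.float64(0.10346618176772598)] [0.5275 0.1952 0.122 ]
[[ 0.656  -0.0697  0.026 ]
 [ 0.5055 -0.0973  0.026 ]
 [ 0.4648  0.1313  0.026 ]] 0.15297950479597044
xaxis yaw 12.315535396355171 11.504305660351728 10.36365045606839 y axis-90 11.90506216865063 11.424090904191416 10.095419883332056
bar [[ 0.6068 -0.0403  0.062 ]
 [ 0.5407 -0.0528  0.062 ]] 0.06731389928239265
red (array([0.592 , 0.0266, 0.1654]), np.float64(0.00017747993055429825))
```

```bash
python3 - <<'E'
from h import *
np.set_printoptions(precision=4,suppress=True)
im=cv2.imread('pics/top0.png'); g=im.astype(int)
m=((g.min(2)>170)).astype(np.uint8)
n,l,st,c=cv2.connectedComponentsWithStats(m)
for i in range(1,n):
    if st[i,4]>60 and 100<c[i][0]<265 and 130<c[i][1]<280:
        cn=cv2.findContours((l==i).astype(np.uint8),0,1)[0][0]; r=cv2.minAreaRect(cn); print(st[i],c[i],r)
        b=cv2.boxPoints(r); z=.122 if c[i][0]<170 else .026
        P=plane('top',b,z); print(P,[np.linalg.norm(P[k]-P[k-1]) for k in range(4)])
v=np.zeros_like(im); v[m>0]=255
cv2.imwrite('pics/m.png',cv2.resize(np.vstack([v[130:280,105:265],im[130:280,105:265]]),None,fx=2,fy=2))
E
```

```text
[ 196  145   58   62 1247] [233.3536 175.1043] ((224.37542724609375, 175.7102813720703), (53.76858139038086, 49.55190658569336), 77.6192398071289)
[[ 0.6341  0.0713  0.026 ]
 [ 0.6616 -0.0705  0.026 ]
 [ 0.5053 -0.0994  0.026 ]
 [ 0.479   0.0392  0.026 ]] [np.float64(0.15843825980249635), np.float64(0.14448538871025535), np.float64(0.15897156695336226), np.float64(0.14100870870504886)]
[165 156  22  59 725] [176.28   181.5572] ((177.3461456298828, 184.73077392578125), (56.87368392944336, 17.25821876525879), 78.69007110595703)
[[0.6257 0.1622 0.026 ]
 [0.6343 0.1128 0.026 ]
 [0.4698 0.0807 0.026 ]
 [0.4616 0.1288 0.026 ]] [np.float64(0.16747835337087677), np.float64(0.05014994972467319), np.float64(0.1675740029942935), np.float64(0.04887617131237239)]
[184 157   8  31 108] [187.3148 171.1019] ((187.61537170410156, 172.07693481445312), (30.594118118286133, 4.706787586212158), 78.69007110595703)
[[0.6269 0.1067 0.026 ]
 [0.6292 0.0932 0.026 ]
 [0.5399 0.076  0.026 ]
 [0.5376 0.0893 0.026 ]] [np.float64(0.09099703261382189), np.float64(0.013672001698889562), np.float64(0.09101422251045882), np.float64(0.013481594559544433)]
[ 119  159   46   54 1785] [141.7373 186.3401] ((140.94400024414062, 185.6920166015625), (47.49408721923828, 41.6803092956543), 79.69515228271484)
[[0.5838 0.2646 0.122 ]
 [0.6005 0.1556 0.122 ]
 [0.4748 0.1319 0.122 ]
 [0.4585 0.2386 0.122 ]] [np.float64(0.12791588880646065), np.float64(0.11028503886553775), np.float64(0.12794342402126205), np.float64(0.10792302100254325)]
[159 248  24  23 346] [170.4162 260.5607] ((170.5, 259.0), (22.0, 23.0), 90.0)
[[0.3681 0.172  0.026 ]
 [0.3663 0.1074 0.026 ]
 [0.3059 0.1074 0.026 ]
 [0.3076 0.1714 0.026 ]] [np.float64(0.060493209031118975), np.float64(0.06461349650656859), np.float64(0.06041021431348646), np.float64(0.0640247610838616)]
```

View pics/m.png

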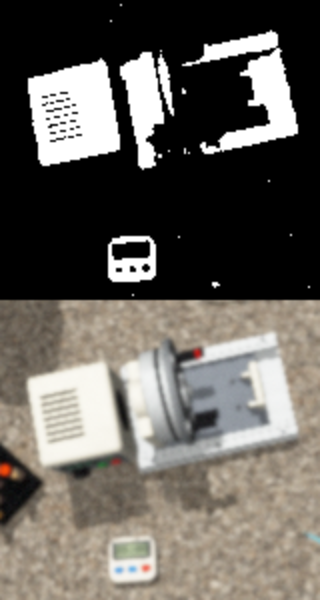

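```bash
cat >> h.py <<'E'
YAW=np.radians(10.5); ex=np.array([np.cos(YAW),np.sin(YAW),0]); ey=np.array([-np.sin(YAW),np.cos(YAW),0])
F0=np.array([0.541,0.1418,0])   # dock face centre (on worktop)
np.set_printoptions(precision=4,suppress=True)
def loc(p): d=np.asarray(p)-F0; return np.array([d@ex,d@ey,d[2]]) # dock-face frame
def wld(l): return F0+l[0]*ex+l[1]*ey+np.array([0,0,l[2]])
E
python3 - <<'E'
from h import *
o=arm.get_obs(); M=R.from_quat(o['orientation']).as_matrix(); print(M)
for j in (0,1,2): print(np.degrees(np.arctan2(M[1,j],M[0,j])))
S=lambda L:np.array(L)/5+[140,130]-0.4;T=lambda L:np.array(L)/5+[105,130]-0.4
# pegs front tips from scene: plane y=-0.102-gap in local frame
oo,d=ray('scene',S([(573,88),(495,175),(590,207),(515,293)]))
for g in(.02,.022,.024):
    pl=[]
    for k in d:
        t=(( -0.102-g)-(oo-F0)@ey)/(k@ey); pl.append(loc(oo+t*k))
    pl=np.array(pl);print(g,pl,pl.mean(0))
# drive face by ray of push bar in scene: top outer corners
print([loc(p) for p in plane('scene',S([(620,310),(668,283)]),.062)])
print([loc(p) for p in plane('top',T([(638,150),(663,265),(690,82),(745,335)]),.062)])
E
```

```text
[[ 0.4518 -0.0009  0.8921]
 [-0.8921  0.0014  0.4518]
 [-0.0017 -1.     -0.0001]]
-63.14010958500695
120.96986811488682
26.859901716130747
0.02 [[ 0.0302 -0.122   0.165 ]
 [-0.0497 -0.122   0.1374]
 [ 0.0538 -0.122   0.0813]
 [-0.0269 -0.122   0.0552]] [ 0.0018 -0.122   0.1097]
0.022 [[ 0.027  -0.124   0.1664]
 [-0.0527 -0.124   0.1389]
 [ 0.0505 -0.124   0.0829]
 [-0.03   -0.124   0.057 ]] [-0.0013 -0.124   0.1113]
0.024 [[ 0.0238 -0.126   0.1678]
 [-0.0557 -0.126   0.1404]
 [ 0.0472 -0.126   0.0846]
 [-0.033  -0.126   0.0588]] [-0.0044 -0.126   0.1129]
[array([-0.0222, -0.1904,  0.062 ]), array([ 0.0246, -0.1946,  0.062 ])]
[array([ 0.0315, -0.1911,  0.062 ]), array([-0.0358, -0.1913,  0.062 ]), array([ 0.064 , -0.2278,  0.062 ]), array([-0.0839, -0.2275,  0.062 ])]
```

Call:
servo_tool(
  series=[
    [20,34,0,0.9,0],
    [40,68,0,1.8,0],
    [60,102,0,2.7,0],
    [80,136,0,3.6,0],
    [100,170,0,4.5,0],
  ],
)

```text
clock: 0.52
eef_pos: [0.394, -0.408, 0.231]
orientation: [-0.673, 0.218, -0.218, 0.673]
ft_force: [0.3, -1.1, -0.4]
grip_width: 0.302
```

Call:
servo_tool(
  series=[
    [20,34,0,0.9,0],
    [40,68,0,1.8,0],
    [60,102,0,2.7,0],
    [80,136,0,3.6,0],
    [100,170,0,4.5,0],
  ],
)

```text
clock: 0.93
eef_pos: [0.494, -0.2381, 0.2312]
orientation: [0.705, -0.055, 0.055, -0.705]
ft_force: [0.6, 0.0, -1.2]
grip_width: -0.003
```

Call:
servo_tool(
  series=[
    [22,34,0,0.8,0],
    [44,68,0,1.6,0],
    [66,102,0,2.5,0],
    [88,136,0,3.27,0],
    [90,147,-30,3.27,0],
  ],
)

```text
clock: 1.35
eef_pos: [0.5905, -0.0855, 0.2064]
orientation: [-0.703, -0.073, 0.064, 0.704]
ft_force: [2.1, 0.9, 0.2]
grip_width: 0.0
```

Call:
servo_tool(
  series=[
    [0,0,-40,0,0],
    [0,0,-80,0,0],
    [0,0,-120,0,0],
    [0,0,-158,0,0],
    [0,0,-166,0,0],
  ],
)

```text
clock: 1.77
eef_pos: [0.5787, -0.0925, 0.0289]
orientation: [-0.703, -0.061, 0.069, 0.705]
ft_force: [-0.8, -0.9, -0.7]
grip_width: -0.001
```

```bash
python3 - <<'E'
from h import *
o=arm.get_obs(); M=R.from_quat(o['orientation']).as_matrix()
print(o['clock'],loc(o['eef_pos']),np.degrees(np.arctan2(M[1,0],M[0,0])),o['ft_force'],o['joints'])
cv2.imwrite('pics/s1.png',arm.grab_frame('scene'))
E
```

```text
1.7667 [-0.0057 -0.2373  0.0289] 10.487885617358378 [-0.7726 -0.9021 -0.7303] [ 0.3756  0.6772 -0.3609  1.8537  0.356   0.6861 -0.0101]
```

View pics/s1.png

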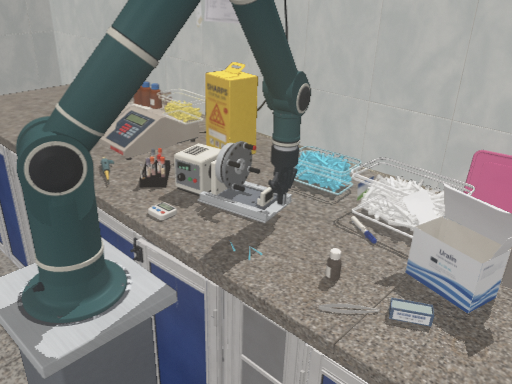

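Call:
servo_tool(
  series=[
    [0,8,6,0,0],
    [0,16,6,0,0],
    [0,25,6,0,0],
    [0,25,6,0,0],
  ],
)

```text
clock: 2.15
eef_pos: [0.5855, -0.0645, 0.0441]
orientation: [-0.704, -0.068, 0.064, 0.704]
ft_force: [-1.3, 0.6, 0.7]
grip_width: -0.001
```

```bash
cat > st.py <<'E'
from h import *
o=arm.get_obs(); M=R.from_quat(o['orientation']).as_matrix(); f=o['ft_force']
print(round(o['clock'],2),'loc mm',loc(o['eef_pos'])*1000,'yaw',np.degrees(np.arctan2(M[1,0],M[0,0])),'F',f@ex,f@ey,f[2],o['grip_width'])
E
python3 st.py
```

```text
2.15 loc mm [   6.126  -210.9417   44.1474] yaw 10.682000417436399 F -1.1352220938963213 0.8633306038200397 0.720716460752635 -0.0013580945421619826
```

Call:
servo_tool(
  series=[
    [-2,2,-3,0,0],
    [-4,4,-6,0,0],
    [-6,6,-8,0,0],
    [-6,8,-8,0,0],
    [-7,10,-8,0,0],
  ],
)

```text
clock: 2.57
eef_pos: [0.5766, -0.0588, 0.0331]
orientation: [0.705, 0.064, -0.064, -0.704]
ft_force: [2.8, -5.6, -1.0]
grip_width: -0.001
```

```bash
python3 st.py
```

```text
2.57 loc mm [  -1.5707 -203.746    33.0658] yaw 10.456715000848932 F 1.6953986050768695 -6.019951288369581 -1.0427909589582098 -0.0010335447681492902
```

Call:
servo_tool(
  series=[
    [-0.4,2,0,0,0],
    [-0.8,4,0,0,0],
    [-1.1,6,0,0,0],
    [-1.5,8,0,0,0],
    [-1.8,10,0,0,0],
  ],
)

```text
clock: 2.98
eef_pos: [0.5751, -0.0514, 0.0331]
orientation: [0.705, 0.064, -0.064, -0.703]
ft_force: [1.3, -6.2, -1.6]
grip_width: 0.002
```

```bash
python3 st.py
```

```text
2.98 loc mm [  -1.6823 -196.1455   33.1268] yaw 10.329493129133873 F 0.1809623409509054 -6.3873052553620875 -1.5526070754638732 0.0020406671563524778
```

Call:
servo_tool(
  series=[
    [-0.3,2,0,0,0],
    [-0.6,4,0,0,0],
    [-0.9,6,0,0,0],
    [-1.3,8,0,0,0],
    [-1.6,10,0,0,0],
  ],
)

```text
clock: 3.4
eef_pos: [0.5735, -0.0414, 0.0331]
orientation: [0.706, 0.064, -0.064, -0.703]
ft_force: [1.3, -6.9, -1.5]
grip_width: 0.002
```

```bash
python3 st.py
```

```text
3.4 loc mm [  -1.4542 -186.0371   33.105 ] yaw 10.328279158497955 F 0.005854622015900601 -7.051159940906116 -1.5357018406985348 0.0017211553062745596
```

Call:
servo_tool(
  series=[
    [-0.2,1,0,0,0],
    [-0.4,2,0,0,0],
    [-0.5,3,0,0,0],
    [-0.7,4,0,0,0],
    [-0.9,5,0,0,0],
  ],
)

```text
clock: 3.82
eef_pos: [0.5726, -0.0364, 0.0331]
orientation: [0.705, 0.064, -0.064, -0.703]
ft_force: [2.0, -6.7, -1.6]
grip_width: -0.003
```

```bash
python3 st.py
```

```text
3.82 loc mm [  -1.3578 -180.9798   33.1144] yaw 10.329939651184201 F 0.7183187544811873 -6.973053339760277 -1.5978036873749004 -0.002923041046894076
```

Call:
servo_tool(
  series=[
    [-0.2,1,0,0,0],
    [-0.4,2,0,0,0],
    [-0.5,3,0,0,0],
  ],
)

```text
clock: 4.07
eef_pos: [0.5721, -0.0352, 0.033]
orientation: [0.706, 0.063, -0.064, -0.702]
ft_force: [1.9, -13.2, -1.1]
grip_width: -0.001
```

```bash
python3 - <<'E'
exec(open('st.py').read())
for n,(y,x) in dict(top=(130,105),scene=(130,140)).items():
    cv2.imwrite(f'pics/{n}2.png',cv2.resize(arm.grab_frame(n)[y:y+100,x:x+160],None,fx=5,fy=5,interpolation=cv2.INTER_CUBIC))
E
```

```text
4.07 loc mm [  -1.6337 -179.7204   33.0463] yaw 10.287218258264117 F -0.5537550280918322 -13.2988133904807 -1.068842613549004 -0.001257976768706703
```

View pics/scene2.png

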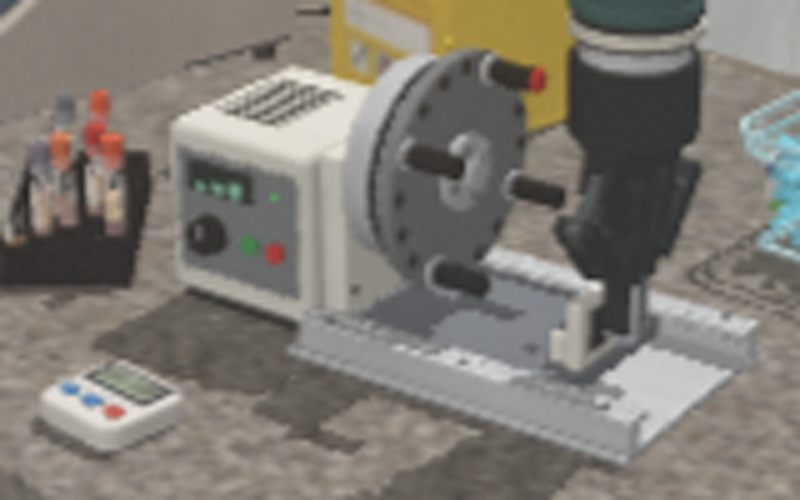

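View pics/top2.png

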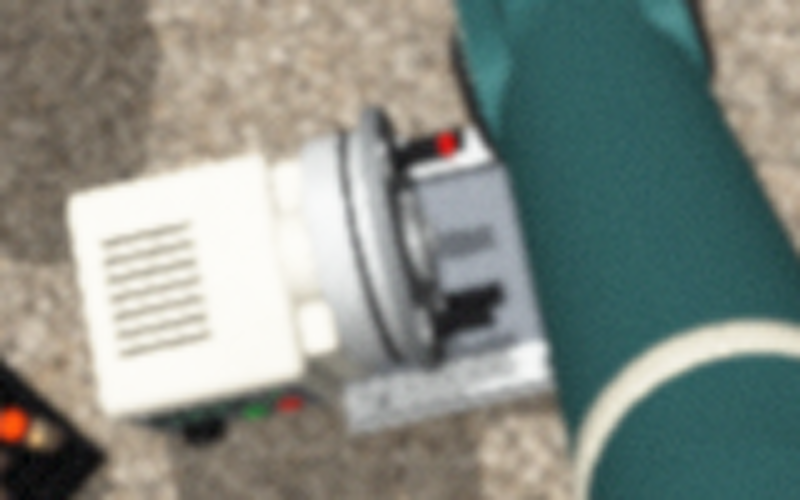

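Call:
servo_tool(
  series=[
    [-0.2,1,0,0,0],
    [-0.4,2,0,0,0],
    [-0.5,3,0,0,0],
    [-0.5,3,0,0,0],
  ],
)

```text
clock: 4.5
eef_pos: [0.5719, -0.0352, 0.0331]
orientation: [0.707, 0.062, -0.063, -0.701]
ft_force: [1.5, -15.5, -3.0]
grip_width: 0.001
```

```bash
python3 st.py
```

```text
4.5 loc mm [  -1.9069 -179.6335   33.0566] yaw 10.1601919701162 F -1.3031378318098064 -15.52137175091976 -2.980262853363795 0.0006972891861025288
```

Call:
servo_tool(
  series=[
    [-0.4,2,0,0,0],
    [-0.7,4,0,0,0],
    [-1.1,6,0,0,0],
    [-1.1,6,0,0,0],
    [-1.1,6,0,0,0],
  ],
)

```text
clock: 4.92
eef_pos: [0.5718, -0.0352, 0.0331]
orientation: [0.71, 0.061, -0.061, -0.699]
ft_force: [5.6, -27.0, -3.9]
grip_width: 0.002
```

```bash
python3 st.py
```

```text
4.92 loc mm [  -2.0003 -179.6405   33.1034] yaw 9.924924673425737 F 0.6073767435560274 -27.53780153853613 -3.9449158106889293 0.002068072370306643
```

Call:
servo_tool(
  series=[
    [2,-10,0,0,0],
    [4,-20,0,0,0],
    [6,-30,0,0,0],
    [6,-30,40,0,40],
    [6,-30,80,0,40],
  ],
)

```text
clock: 5.33
eef_pos: [0.574, -0.0508, 0.1113]
orientation: [-0.703, -0.062, 0.067, 0.705]
ft_force: [1.4, -0.1, 0.9]
grip_width: 0.272
```

```bash
python3 - <<'E'
exec(open('st.py').read())
S=lambda L:np.array(L)/5+[140,130]-0.4;T=lambda L:np.array(L)/5+[105,130]-0.4
p,e=two(S([(537,80)])[0],T([(447,144)])[0]); print(p,loc(p),e)
oo,d=ray('scene',S([(539,80),(461,163),(560,194),(485,283)]))
for y in(-.100,-.102):
    pl=[]
    for k in d:
        t=(y-(oo-F0)@ey)/(k@ey); pl.append(loc(oo+t*k))
    pl=np.array(pl);print(pl,pl.mean(0)); c=pl-pl.mean(0); print(np.degrees(np.arctan2(c[:,0],c[:,2])),np.hypot(c[:,0],c[:,2]))
E
```

```text
5.33 loc mm [  -2.6532 -195.4304  111.2851] yaw 10.47537885795236 F 1.3338049716994504 -0.3908026483797989 0.9065438488391541 0.2717519626986901
[0.5868 0.0509 0.165 ] [ 0.0285 -0.0977  0.165 ] 0.0006878283268072365
[[ 0.0278 -0.1     0.1657]
 [-0.0514 -0.1     0.1398]
 [ 0.0544 -0.1     0.084 ]
 [-0.0257 -0.1     0.055 ]] [ 0.0013 -0.1     0.1112]
[  25.8864  -61.4236  117.0825 -154.3386] [0.0607 0.06   0.0597 0.0622]
[[ 0.0246 -0.102   0.1671]
 [-0.0543 -0.102   0.1413]
 [ 0.0512 -0.102   0.0856]
 [-0.0287 -0.102   0.0568]] [-0.0018 -0.102   0.1127]
[  25.8864  -61.4236  117.0825 -154.3386] [0.0605 0.0598 0.0595 0.0621]
```

Call:
servo_tool(
  series=[
    [0,0,40,0,40],
    [0,0,80,0,40],
    [0,0,120,0,40],
    [3,38,140,0,40],
    [6,76,140,0,40],
  ],
)

```text
clock: 5.75
eef_pos: [0.5853, 0.0238, 0.2591]
orientation: [0.705, 0.066, -0.059, -0.704]
ft_force: [1.3, 0.8, -1.0]
grip_width: 0.468
```

Call:
servo_tool(
  series=[
    [3,20,0,0,40],
    [4,40,0,0,40],
    [4,40,0,0,40],
    [4,40,0,0,40],
  ],
)

```text
clock: 6.08
eef_pos: [0.5859, 0.0669, 0.2533]
orientation: [-0.704, -0.066, 0.066, 0.704]
ft_force: [-0.4, -2.7, -0.6]
grip_width: 0.471
```

```bash
python3 st.py
```

```text
6.08 loc mm [ 30.5009 -81.8039 253.2692] yaw 10.697055050415187 F -0.9254957433537288 -2.589797808842925 -0.5543276747639012 0.4706043238456016
```

Call:
servo_tool(
  series=[
    [-1,-1,-30,0,40],
    [-2,-2,-60,0,40],
    [-2,-2,-90,0,40],
    [-2,-2,-107,0,40],
    [-2,-2,-107,0,40],
  ],
)

```text
clock: 6.5
eef_pos: [0.5814, 0.0608, 0.1419]
orientation: [0.704, 0.061, -0.067, -0.704]
ft_force: [-0.7, -0.8, -0.3]
grip_width: 0.468
```

```bash
python3 - <<'E'
exec(open('st.py').read())
cv2.imwrite(f'pics/s3.png',cv2.resize(arm.grab_frame('scene')[110:210,140:300],None,fx=5,fy=5,interpolation=cv2.INTER_CUBIC))
E
```

```text
6.5 loc mm [ 24.9103 -87.0231 141.927 ] yaw 10.381123201743545 F -0.8198259653402683 -0.6317064006927849 -0.2512096884135451 0.46824575217145964
```

View pics/s3.png

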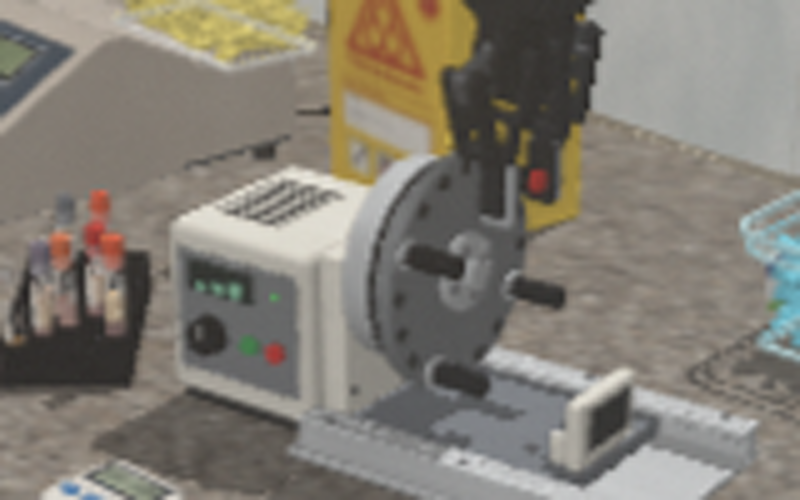

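Call:
servo_tool(
  series=[
    [1,2,2,0,17],
    [1,2,2,0,17],
    [1,2,2,0,17],
    [1,2,2,0,17],
    [1,2,2,0,17],
  ],
)

```text
clock: 6.97
eef_pos: [0.5852, 0.0647, 0.1494]
orientation: [0.704, 0.065, -0.064, -0.704]
ft_force: [-4.8, -1.8, 3.7]
grip_width: 0.199
```

```bash
python3 st.py
```

```text
6.97 loc mm [ 29.3792 -83.9057 149.3701] yaw 10.46313682696862 F -5.039108033410446 -0.9354514103048938 3.655440459160764 0.19869296318494548
```

```bash
cat > arc.py <<'E'
from h import *
import sys
# arc.py a0 a1 n : world deltas per row along arc, from angle a0 to a1 (deg) in steps, groups of 5
a0,a1,n=float(sys.argv[1]),float(sys.argv[2]),int(sys.argv[3])
th=np.radians(np.linspace(a0,a1,n+1))
P=np.array([wld([.062*np.sin(t),0,.062*np.cos(t)]) for t in th])*1000
for i in range(0,n,5):
    print(np.degrees(th[i]).round(1), [[*(np.round(P[min(i+k,n)]-P[i],1)+0.).tolist(),0,17] for k in range(1,6) if i+k<=n])
E
python3 arc.py 27 45 10; echo; python3 arc.py 45 -45 45
```

```text
27.0 [[1.7, 0.3, -0.9, 0, 17], [3.4, 0.6, -1.9, 0, 17], [5.0, 0.9, -2.9, 0, 17], [6.6, 1.2, -4.0, 0, 17], [8.2, 1.5, -5.1, 0, 17]]
36.0 [[1.5, 0.3, -1.2, 0, 17], [3.0, 0.6, -2.4, 0, 17], [4.5, 0.8, -3.7, 0, 17], [5.9, 1.1, -5.0, 0, 17], [7.3, 1.3, -6.3, 0, 17]]

45.0 [[-1.5, -0.3, 1.5, 0, 17], [-3.1, -0.6, 3.0, 0, 17], [-4.7, -0.9, 4.3, 0, 17], [-6.4, -1.2, 5.7, 0, 17], [-8.1, -1.5, 6.9, 0, 17]]
35.0 [[-1.8, -0.3, 1.2, 0, 17], [-3.6, -0.7, 2.4, 0, 17], [-5.4, -1.0, 3.4, 0, 17], [-7.3, -1.4, 4.5, 0, 17], [-9.2, -1.7, 5.4, 0, 17]]
25.0 [[-1.9, -0.4, 0.9, 0, 17], [-3.9, -0.7, 1.7, 0, 17], [-5.9, -1.1, 2.4, 0, 17], [-7.9, -1.5, 3.1, 0, 17], [-10.0, -1.9, 3.7, 0, 17]]
15.0 [[-2.1, -0.4, 0.5, 0, 17], [-4.1, -0.8, 1.0, 0, 17], [-6.2, -1.2, 1.3, 0, 17], [-8.3, -1.5, 1.7, 0, 17], [-10.5, -1.9, 1.9, 0, 17]]
5.0 [[-2.1, -0.4, 0.2, 0, 17], [-4.2, -0.8, 0.2, 0, 17], [-6.4, -1.2, 0.2, 0, 17], [-8.5, -1.6, 0.2, 0, 17], [-10.6, -2.0, 0.0, 0, 17]]
-5.0 [[-2.1, -0.4, -0.2, 0, 17], [-4.2, -0.8, -0.5, 0, 17], [-6.3, -1.2, -0.9, 0, 17], [-8.4, -1.6, -1.4, 0, 17], [-10.5, -1.9, -1.9, 0, 17]]
-15.0 [[-2.0, -0.4, -0.6, 0, 17], [-4.1, -0.8, -1.3, 0, 17], [-6.1, -1.1, -2.0, 0, 17], [-8.0, -1.5, -2.8, 0, 17], [-10.0, -1.9, -3.7, 0, 17]]
-25.0 [[-1.9, -0.4, -0.9, 0, 17], [-3.8, -0.7, -2.0, 0, 17], [-5.6, -1.0, -3.0, 0, 17], [-7.4, -1.4, -4.2, 0, 17], [-9.2, -1.7, -5.4, 0, 17]]
-35.0 [[-1.7, -0.3, -1.3, 0, 17], [-3.4, -0.6, -2.6, 0, 17], [-5.0, -0.9, -4.0, 0, 17], [-6.6, -1.2, -5.4, 0, 17], [-8.1, -1.5, -6.9, 0, 17]]
```

Call:
servo_tool(
  series=[
    [1.7,0.3,-1.5,0,17],
    [3.4,0.6,-3,0,17],
    [5.0,0.9,-4.5,0,17],
    [6.6,1.2,-6,0,17],
    [8.2,1.5,-7,0,17],
  ],
)

```text
clock: 7.38
eef_pos: [0.5935, 0.0668, 0.1412]
orientation: [-0.704, -0.065, 0.065, 0.704]
ft_force: [-4.0, -0.8, 2.8]
grip_width: 0.197
```

Call:
servo_tool(
  series=[
    [1.5,0.3,-1.2,0,17],
    [3.0,0.6,-2.4,0,17],
    [4.5,0.8,-3.7,0,17],
    [5.9,1.1,-5.0,0,17],
    [7.3,1.3,-6.3,0,17],
  ],
)

```text
clock: 7.8
eef_pos: [0.6009, 0.0682, 0.1348]
orientation: [-0.704, -0.065, 0.065, 0.704]
ft_force: [-4.2, -0.7, 3.2]
grip_width: 0.197
```

```bash
python3 st.py
```

```text
7.8 loc mm [ 45.4973 -83.2887 134.8493] yaw 10.482947052404153 F -4.2061659645783775 0.11121525298857149 3.2173754573333633 0.197476085377804
```

Call:
servo_tool(
  series=[
    [-1.5,-0.3,1.5,0,17],
    [-3.1,-0.6,3.0,0,17],
    [-4.7,-0.9,4.3,0,17],
    [-6.4,-1.2,5.7,0,17],
    [-8.1,-1.5,6.9,0,17],
  ],
)

```text
clock: 8.22
eef_pos: [0.5943, 0.0666, 0.143]
orientation: [-0.704, -0.066, 0.063, 0.704]
ft_force: [4.3, 0.1, 2.0]
grip_width: 0.196
```

Call:
servo_tool(
  series=[
    [-1.8,-0.3,1.2,0,17],
    [-3.6,-0.7,2.4,0,17],
    [-5.4,-1.0,3.4,0,17],
    [-7.3,-1.4,4.5,0,17],
    [-9.2,-1.7,5.4,0,17],
  ],
)

```text
clock: 8.63
eef_pos: [0.5849, 0.065, 0.1487]
orientation: [-0.704, -0.066, 0.063, 0.704]
ft_force: [3.3, 1.2, 2.0]
grip_width: 0.198
```

Call:
servo_tool(
  series=[
    [-1.9,-0.4,0.9,0,17],
    [-3.9,-0.7,1.7,0,17],
    [-5.9,-1.1,2.4,0,17],
    [-7.9,-1.5,3.1,0,17],
    [-10.0,-1.9,3.7,0,17],
  ],
)

```text
clock: 9.05
eef_pos: [0.5726, 0.0626, 0.1506]
orientation: [0.704, 0.064, -0.065, -0.704]
ft_force: [1.7, 0.8, 0.6]
grip_width: 0.198
```

Call:
servo_tool(
  series=[
    [-2.1,-0.4,0.5,0,17],
    [-4.1,-0.8,1.0,0,17],
    [-6.2,-1.2,1.3,0,17],
    [-8.3,-1.5,1.7,0,17],
    [-10.5,-1.9,1.9,0,17],
  ],
)

```text
clock: 9.47
eef_pos: [0.5625, 0.0608, 0.1528]
orientation: [0.704, 0.064, -0.065, -0.704]
ft_force: [1.4, 0.3, 0.8]
grip_width: 0.197
```

Call:
servo_tool(
  series=[
    [-2.1,-0.4,0.2,0,17],
    [-4.2,-0.8,0.2,0,17],
    [-6.4,-1.2,0.2,0,17],
    [-8.5,-1.6,0.2,0,17],
    [-10.6,-2.0,0.0,0,17],
  ],
)

```text
clock: 9.88
eef_pos: [0.552, 0.0588, 0.1529]
orientation: [0.704, 0.064, -0.065, -0.704]
ft_force: [0.2, -0.4, 0.7]
grip_width: 0.196
```

Call:
servo_tool(
  series=[
    [-2.1,-0.4,-0.2,0,17],
    [-4.2,-0.8,-0.5,0,17],
    [-6.3,-1.2,-0.9,0,17],
    [-8.4,-1.6,-1.4,0,17],
    [-10.5,-1.9,-1.9,0,17],
  ],
)

```text
clock: 10.3
eef_pos: [0.5416, 0.0569, 0.1509]
orientation: [0.704, 0.065, -0.065, -0.704]
ft_force: [-0.1, -0.9, 0.3]
grip_width: 0.198
```

Call:
servo_tool(
  series=[
    [-2.0,-0.4,-0.6,0,17],
    [-4.1,-0.8,-1.3,0,17],
    [-6.1,-1.1,-2.0,0,17],
    [-8.0,-1.5,-2.8,0,17],
    [-10.0,-1.9,-3.7,0,17],
  ],
)

```text
clock: 10.72
eef_pos: [0.5317, 0.0551, 0.1472]
orientation: [-0.704, -0.065, 0.065, 0.704]
ft_force: [0.7, -0.1, -0.9]
grip_width: 0.196
```

Call:
servo_tool(
  series=[
    [-1.9,-0.4,-0.9,0,17],
    [-3.8,-0.7,-2.0,0,17],
    [-5.6,-1.0,-3.0,0,17],
    [-7.4,-1.4,-4.2,0,17],
    [-9.2,-1.7,-5.4,0,17],
  ],
)

```text
clock: 11.13
eef_pos: [0.5225, 0.0533, 0.1418]
orientation: [0.704, 0.065, -0.064, -0.704]
ft_force: [0.0, -0.4, 0.2]
grip_width: 0.198
```

Call:
servo_tool(
  series=[
    [-1.7,-0.3,-1.3,0,17],
    [-3.4,-0.6,-2.6,0,17],
    [-5.0,-0.9,-4.0,0,17],
    [-6.6,-1.2,-5.4,0,17],
    [-8.1,-1.5,-6.9,0,17],
  ],
)

```text
clock: 11.55
eef_pos: [0.5145, 0.0519, 0.1349]
orientation: [0.704, 0.065, -0.064, -0.704]
ft_force: [0.6, -0.7, 0.7]
grip_width: 0.201
```

```bash
python3 st.py
```

```text
11.55 loc mm [-42.4911 -83.5739 134.8823] yaw 10.477018791140916 F 0.43633888943637433 -0.8356680928790899 0.6923366171541991 0.20103127586987843
```

```bash
python3 - <<'E'
from h import *
cv2.imwrite(f'pics/s4.png',cv2.resize(arm.grab_frame('scene')[110:210,140:300],None,fx=5,fy=5,interpolation=cv2.INTER_CUBIC))
E
```

```text
(no output)
```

View pics/s4.png

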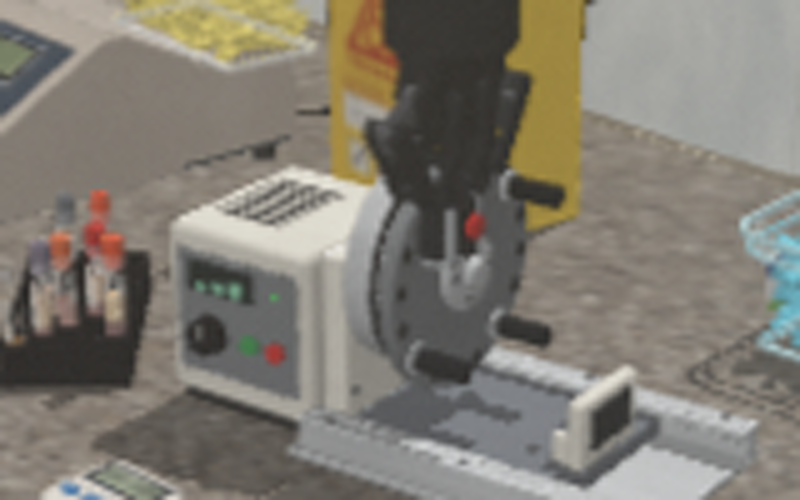

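```bash
python3 - <<'E'
from h import *
S=lambda L:np.array(L)/5+[140,110]-0.4
oo,d=ray('scene',S([(478,225),(560,193),(545,332),(462,371)]))
pl=[]
for k in d:
        t=(-.101-(oo-F0)@ey)/(k@ey); pl.append(loc(oo+t*k))
pl=np.array(pl);c=pl-pl.mean(0); print(pl,pl.mean(0),np.degrees(np.arctan2(c[:,0],c[:,2])),np.hypot(c[:,0],c[:,2]))
E
```

```text
[[-0.0363 -0.101   0.1582]
 [ 0.0496 -0.101   0.1512]
 [ 0.0369 -0.101   0.0653]
 [-0.0509 -0.101   0.0728]] [-0.0002 -0.101   0.1119] [ -37.9476   51.6926  141.459  -127.6237] [0.0588 0.0634 0.0595 0.0641]
```

Call:
servo_tool(
  series=[
    [0,0,0,0,40],
    [0,0,0,0,40],
    [0,0,35,0,40],
    [10,2,70,0,40],
    [45,8,80,0,40],
  ],
)

```text
clock: 12.02
eef_pos: [0.5588, 0.06, 0.2199]
orientation: [0.705, 0.066, -0.064, -0.703]
ft_force: [1.6, 0.1, 0.6]
grip_width: 0.467
```

Call:
servo_tool(
  series=[
    [35,7,-5,0,40],
    [44,8.5,-20,0,40],
    [44,8.5,-50,0,40],
    [44,8.5,-75,0,40],
    [44,8.5,-84,0,40],
  ],
)

```text
clock: 12.43
eef_pos: [0.6012, 0.0679, 0.1271]
orientation: [0.704, 0.062, -0.067, -0.704]
ft_force: [-1.0, 0.1, 0.2]
grip_width: 0.465
```

Call:
servo_tool(
  series=[
    [0,0,0,0,40],
    [0,0,0,0,17],
    [0,0,0,0,17],
    [0,0,0,0,17],
    [0,0,0,0,17],
  ],
)

```text
clock: 12.85
eef_pos: [0.6027, 0.0684, 0.1324]
orientation: [0.704, 0.064, -0.065, -0.704]
ft_force: [-5.1, -0.4, 1.5]
grip_width: 0.2
```

```bash
python3 st.py;  python3 arc.py 50 -45 48
```

```text
12.85 loc mm [ 47.3231 -83.4303 132.4077] yaw 10.480847484514069 F -5.064334089570081 0.5533681466316973 1.5330114605268266 0.20035234080065675
50.0 [[-1.4, -0.3, 1.6, 0, 17], [-2.8, -0.5, 3.2, 0, 17], [-4.3, -0.8, 4.7, 0, 17], [-5.8, -1.1, 6.2, 0, 17], [-7.4, -1.4, 7.6, 0, 17]]
40.1 [[-1.6, -0.3, 1.4, 0, 17], [-3.3, -0.6, 2.6, 0, 17], [-5.0, -0.9, 3.9, 0, 17], [-6.8, -1.3, 5.0, 0, 17], [-8.6, -1.6, 6.2, 0, 17]]
30.2 [[-1.8, -0.3, 1.0, 0, 17], [-3.7, -0.7, 2.0, 0, 17], [-5.6, -1.0, 2.9, 0, 17], [-7.5, -1.4, 3.8, 0, 17], [-9.5, -1.8, 4.6, 0, 17]]
20.3 [[-2.0, -0.4, 0.7, 0, 17], [-4.0, -0.7, 1.3, 0, 17], [-6.0, -1.1, 1.9, 0, 17], [-8.1, -1.5, 2.4, 0, 17], [-10.1, -1.9, 2.8, 0, 17]]
10.4 [[-2.1, -0.4, 0.4, 0, 17], [-4.2, -0.8, 0.6, 0, 17], [-6.3, -1.2, 0.8, 0, 17], [-8.4, -1.6, 1.0, 0, 17], [-10.5, -1.9, 1.0, 0, 17]]
0.5 [[-2.1, -0.4, 0.0, 0, 17], [-4.2, -0.8, -0.1, 0, 17], [-6.3, -1.2, -0.3, 0, 17], [-8.4, -1.6, -0.5, 0, 17], [-10.5, -1.9, -0.8, 0, 17]]
-9.4 [[-2.1, -0.4, -0.4, 0, 17], [-4.1, -0.8, -0.8, 0, 17], [-6.2, -1.1, -1.4, 0, 17], [-8.2, -1.5, -2.0, 0, 17], [-10.2, -1.9, -2.6, 0, 17]]
-19.3 [[-2.0, -0.4, -0.7, 0, 17], [-3.9, -0.7, -1.6, 0, 17], [-5.8, -1.1, -2.4, 0, 17], [-7.7, -1.4, -3.4, 0, 17], [-9.6, -1.8, -4.4, 0, 17]]
-29.2 [[-1.8, -0.3, -1.1, 0, 17], [-3.6, -0.7, -2.2, 0, 17], [-5.3, -1.0, -3.4, 0, 17], [-7.0, -1.3, -4.7, 0, 17], [-8.7, -1.6, -6.0, 0, 17]]
-39.1 [[-1.6, -0.3, -1.4, 0, 17], [-3.2, -0.6, -2.8, 0, 17], [-4.7, -0.9, -4.3, 0, 17]]
```

Call:
servo_tool(
  series=[
    [-1.4,-0.3,1.6,0,17],
    [-2.8,-0.5,3.2,0,17],
    [-4.3,-0.8,4.7,0,17],
    [-5.8,-1.1,6.2,0,17],
    [-7.4,-1.4,7.6,0,17],
  ],
)

```text
clock: 13.27
eef_pos: [0.5977, 0.0672, 0.1398]
orientation: [-0.704, -0.066, 0.063, 0.704]
ft_force: [2.5, 0.8, 1.2]
grip_width: 0.199
```

Call:
servo_tool(
  series=[
    [-1.6,-0.3,1.4,0,17],
    [-3.3,-0.6,2.6,0,17],
    [-5.0,-0.9,3.9,0,17],
    [-6.8,-1.3,5.0,0,17],
    [-8.6,-1.6,6.2,0,17],
  ],
)

```text
clock: 13.68
eef_pos: [0.5886, 0.0657, 0.1458]
orientation: [-0.704, -0.066, 0.064, 0.704]
ft_force: [3.3, 1.2, 2.3]
grip_width: 0.198
```

Call:
servo_tool(
  series=[
    [-1.8,-0.3,1.0,0,17],
    [-3.7,-0.7,2.0,0,17],
    [-5.6,-1.0,2.9,0,17],
    [-7.5,-1.4,3.8,0,17],
    [-9.5,-1.8,4.6,0,17],
  ],
)

```text
clock: 14.1
eef_pos: [0.5776, 0.0635, 0.1493]
orientation: [0.704, 0.064, -0.065, -0.704]
ft_force: [2.8, 0.1, 1.6]
grip_width: 0.199
```

Call:
servo_tool(
  series=[
    [-2.0,-0.4,0.7,0,17],
    [-4.0,-0.7,1.3,0,17],
    [-6.0,-1.1,1.9,0,17],
    [-8.1,-1.5,2.4,0,17],
    [-10.1,-1.9,2.8,0,17],
  ],
)

```text
clock: 14.52
eef_pos: [0.5677, 0.0616, 0.1522]
orientation: [0.704, 0.065, -0.065, -0.704]
ft_force: [2.1, 0.1, 0.5]
grip_width: 0.201
```

Call:
servo_tool(
  series=[
    [-2.1,-0.4,0.4,0,17],
    [-4.2,-0.8,0.6,0,17],
    [-6.3,-1.2,0.8,0,17],
    [-8.4,-1.6,1.0,0,17],
    [-10.5,-1.9,1.0,0,17],
  ],
)

```text
clock: 14.93
eef_pos: [0.5573, 0.0597, 0.1532]
orientation: [0.704, 0.065, -0.064, -0.704]
ft_force: [2.1, 1.4, 1.4]
grip_width: 0.198
```

Call:
servo_tool(
  series=[
    [-2.1,-0.4,0.0,0,17],
    [-4.2,-0.8,-0.1,0,17],
    [-6.3,-1.2,-0.3,0,17],
    [-8.4,-1.6,-0.5,0,17],
    [-10.5,-1.9,-0.8,0,17],
  ],
)

```text
clock: 15.35
eef_pos: [0.5468, 0.0578, 0.1524]
orientation: [0.704, 0.065, -0.064, -0.704]
ft_force: [3.0, 1.0, 1.7]
grip_width: 0.202
```

Call:
servo_tool(
  series=[
    [-2.1,-0.4,-0.4,0,17],
    [-4.1,-0.8,-0.8,0,17],
    [-6.2,-1.1,-1.4,0,17],
    [-8.2,-1.5,-2.0,0,17],
    [-10.2,-1.9,-2.6,0,17],
  ],
)

```text
clock: 15.77
eef_pos: [0.5366, 0.056, 0.1498]
orientation: [-0.704, -0.065, 0.064, 0.704]
ft_force: [3.4, 0.6, 2.2]
grip_width: 0.199
```

Call:
servo_tool(
  series=[
    [-2.0,-0.4,-0.7,0,17],
    [-3.9,-0.7,-1.6,0,17],
    [-5.8,-1.1,-2.4,0,17],
    [-7.7,-1.4,-3.4,0,17],
    [-9.6,-1.8,-4.4,0,17],
  ],
)

```text
clock: 16.18
eef_pos: [0.5271, 0.0542, 0.1453]
orientation: [-0.704, -0.065, 0.064, 0.704]
ft_force: [4.6, 0.6, 2.3]
grip_width: 0.199
```

Call:
servo_tool(
  series=[
    [-1.8,-0.3,-1.1,0,17],
    [-3.6,-0.7,-2.2,0,17],
    [-5.3,-1.0,-3.4,0,17],
    [-7.0,-1.3,-4.7,0,17],
    [-8.7,-1.6,-6.0,0,17],
  ],
)

```text
clock: 16.6
eef_pos: [0.5184, 0.0526, 0.1393]
orientation: [-0.704, -0.065, 0.064, 0.704]
ft_force: [4.4, 0.6, 2.6]
grip_width: 0.198
```

```bash
python3 st.py
```

```text
16.6 loc mm [-38.446  -83.6027 139.314 ] yaw 10.47479570544099 F 4.401520971504375 -0.21287735424831547 2.577757824011551 0.1977928153640496
```

```bash
python3 arc.py -37 45 40
```

```text
-37.0 [[1.8, 0.3, 1.3, 0, 17], [3.6, 0.7, 2.5, 0, 17], [5.4, 1.0, 3.7, 0, 17], [7.3, 1.4, 4.8, 0, 17], [9.2, 1.7, 5.8, 0, 17]]
-26.8 [[2.0, 0.4, 1.0, 0, 17], [4.0, 0.7, 1.9, 0, 17], [6.0, 1.1, 2.7, 0, 17], [8.0, 1.5, 3.4, 0, 17], [10.1, 1.9, 4.1, 0, 17]]
-16.5 [[2.1, 0.4, 0.6, 0, 17], [4.2, 0.8, 1.1, 0, 17], [6.4, 1.2, 1.5, 0, 17], [8.5, 1.6, 1.9, 0, 17], [10.7, 2.0, 2.2, 0, 17]]
-6.3 [[2.2, 0.4, 0.2, 0, 17], [4.3, 0.8, 0.3, 0, 17], [6.5, 1.2, 0.4, 0, 17], [8.7, 1.6, 0.3, 0, 17], [10.9, 2.0, 0.2, 0, 17]]
4.0 [[2.2, 0.4, -0.2, 0, 17], [4.3, 0.8, -0.5, 0, 17], [6.5, 1.2, -0.8, 0, 17], [8.6, 1.6, -1.2, 0, 17], [10.8, 2.0, -1.8, 0, 17]]
14.2 [[2.1, 0.4, -0.6, 0, 17], [4.2, 0.8, -1.2, 0, 17], [6.2, 1.2, -2.0, 0, 17], [8.3, 1.5, -2.8, 0, 17], [10.3, 1.9, -3.7, 0, 17]]
24.5 [[2.0, 0.4, -1.0, 0, 17], [3.9, 0.7, -2.0, 0, 17], [5.8, 1.1, -3.1, 0, 17], [7.7, 1.4, -4.2, 0, 17], [9.5, 1.8, -5.5, 0, 17]]
34.8 [[1.8, 0.3, -1.3, 0, 17], [3.5, 0.6, -2.7, 0, 17], [5.2, 1.0, -4.1, 0, 17], [6.8, 1.3, -5.6, 0, 17], [8.4, 1.5, -7.1, 0, 17]]
```

Call:
servo_tool(
  series=[
    [1.8,0.3,1.3,0,17],
    [3.6,0.7,2.5,0,17],
    [5.4,1.0,3.7,0,17],
    [7.3,1.4,4.8,0,17],
    [9.2,1.7,5.8,0,17],
  ],
)

```text
clock: 17.02
eef_pos: [0.5256, 0.054, 0.1447]
orientation: [0.704, 0.063, -0.066, -0.704]
ft_force: [-6.4, -2.2, 4.2]
grip_width: 0.2
```

Call:
servo_tool(
  series=[
    [2.0,0.4,1.0,0,17],
    [4.0,0.7,1.9,0,17],
    [6.0,1.1,2.7,0,17],
    [8.0,1.5,3.4,0,17],
    [10.1,1.9,4.1,0,17],
  ],
)

```text
clock: 17.43
eef_pos: [0.5368, 0.056, 0.1491]
orientation: [0.704, 0.064, -0.065, -0.704]
ft_force: [-4.0, 0.1, 2.6]
grip_width: 0.198
```

Call:
servo_tool(
  series=[
    [2.1,0.4,0.6,0,17],
    [4.2,0.8,1.1,0,17],
    [6.4,1.2,1.5,0,17],
    [8.5,1.6,1.9,0,17],
    [10.7,2.0,2.2,0,17],
  ],
)

```text
clock: 17.85
eef_pos: [0.5486, 0.0582, 0.1515]
orientation: [0.704, 0.065, -0.065, -0.704]
ft_force: [-3.2, -0.5, 3.0]
grip_width: 0.201
```

Call:
servo_tool(
  series=[
    [2.2,0.4,0.2,0,17],
    [4.3,0.8,0.3,0,17],
    [6.5,1.2,0.4,0,17],
    [8.7,1.6,0.3,0,17],
    [10.9,2.0,0.2,0,17],
  ],
)

```text
clock: 18.27
eef_pos: [0.5596, 0.0603, 0.1517]
orientation: [-0.704, -0.065, 0.065, 0.704]
ft_force: [-4.2, -0.5, 2.2]
grip_width: 0.201
```

Call:
servo_tool(
  series=[
    [2.2,0.4,-0.2,0,17],
    [4.3,0.8,-0.5,0,17],
    [6.5,1.2,-0.8,0,17],
    [8.6,1.6,-1.2,0,17],
    [10.8,2.0,-1.8,0,17],
  ],
)

```text
clock: 18.68
eef_pos: [0.5703, 0.0622, 0.1498]
orientation: [0.704, 0.065, -0.065, -0.704]
ft_force: [-4.1, -0.9, 3.6]
grip_width: 0.198
```

Call:
servo_tool(
  series=[
    [2.1,0.4,-0.6,0,17],
    [4.2,0.8,-1.2,0,17],
    [6.2,1.2,-2.0,0,17],
    [8.3,1.5,-2.8,0,17],
    [10.3,1.9,-3.7,0,17],
  ],
)

```text
clock: 19.1
eef_pos: [0.5806, 0.0641, 0.1461]
orientation: [0.704, 0.065, -0.065, -0.704]
ft_force: [-4.5, -0.3, 2.6]
grip_width: 0.198
```

Call:
servo_tool(
  series=[
    [2.0,0.4,-1.0,0,17],
    [3.9,0.7,-2.0,0,17],
    [5.8,1.1,-3.1,0,17],
    [7.7,1.4,-4.2,0,17],
    [9.5,1.8,-5.5,0,17],
  ],
)

```text
clock: 19.52
eef_pos: [0.5901, 0.0659, 0.1406]
orientation: [0.704, 0.065, -0.065, -0.704]
ft_force: [-4.3, -0.8, 3.0]
grip_width: 0.196
```

Call:
servo_tool(
  series=[
    [1.8,0.3,-1.3,0,17],
    [3.5,0.6,-2.7,0,17],
    [5.2,1.0,-4.1,0,17],
    [6.8,1.3,-5.6,0,17],
    [8.4,1.5,-7.1,0,17],
  ],
)

```text
clock: 19.93
eef_pos: [0.5983, 0.0674, 0.1334]
orientation: [0.704, 0.064, -0.065, -0.704]
ft_force: [-5.7, -0.2, 3.7]
grip_width: 0.198
```

```bash
python3 st.py
```

```text
19.93 loc mm [ 42.8278 -83.5595 133.4002] yaw 10.478303439491661 F -5.639950766865637 0.8798559110292276 3.689959154850306 0.19760374278660806
```

```bash
cat > fit.py <<'E'
from h import *
from scipy.optimize import least_squares
# peg offset(deg, angle of held peg minus red), s, x,y,z, fx,fy,fz
D=[(0,1,.5935,.0668,.1412,-4,-.8,2.8),(0,1,.6009,.0682,.1348,-4.2,-.7,3.2),
(0,-1,.5849,.065,.1487,3.3,1.2,2),(0,-1,.5726,.0626,.1506,1.7,.8,.6),(0,-1,.5625,.0608,.1528,1.4,.3,.8),(0,-1,.552,.0588,.1529,.2,-.4,.7),(0,-1,.5416,.0569,.1509,-.1,-.9,.3),(0,-1,.5317,.0551,.1472,.7,-.1,-.9),(0,-1,.5225,.0533,.1418,0,-.4,.2),(0,-1,.5145,.0519,.1349,.6,-.7,.7),
(90,-1,.5886,.0657,.1458,3.3,1.2,2.3),(90,-1,.5776,.0635,.1493,2.8,.1,1.6),(90,-1,.5677,.0616,.1522,2.1,.1,.5),(90,-1,.5573,.0597,.1532,2.1,1.4,1.4),(90,-1,.5468,.0578,.1524,3,1,1.7),(90,-1,.5366,.056,.1498,3.4,.6,2.2),(90,-1,.5271,.0542,.1453,4.6,.6,2.3),(90,-1,.5184,.0526,.1393,4.4,.6,2.6),
(90,1,.5368,.056,.1491,-4,.1,2.6),(90,1,.5486,.0582,.1515,-3.2,-.5,3),(90,1,.5596,.0603,.1517,-4.2,-.5,2.2),(90,1,.5703,.0622,.1498,-4.1,-.9,3.6),(90,1,.5806,.0641,.1461,-4.5,-.3,2.6),(90,1,.5901,.0659,.1406,-4.3,-.8,3),(90,1,.5983,.0674,.1334,-5.7,-.2,3.7)]
try:
    from extra import E; D=D+E
except ImportError: pass
D=np.array(D)
L=np.array([loc(p) for p in D[:,2:5]]); s=D[:,1]
px=np.clip(L[:,0]-s*.0015,-.061,.061); th=np.arcsin(px/.062); red=th-np.radians(D[:,0])
Fx=D[:,5:8]@ex; Fz=D[:,7]
def tau(bx,bz,fr=1): return -(Fx-bx)*.062*np.cos(th)+fr*(Fz-bz)*(px-s*.007)
def model(p,red): return p[1]*s-p[0]*np.sin(red+p[2])
def run(mode):
    def f(p):
        b=p[3:5] if mode else (0,0)
        return np.r_[(tau(*b)-model(p,red))/.04,(p[0]-.165)/.015,(p[1]-.2)/.03,(p[3]/1),(p[4]/1)]
    best=min((least_squares(f,[.165,.2,h,0,0],loss='soft_l1') for h in (-2,0,2)),key=lambda r:r.cost)
    p=best.x; c=np.sqrt(np.diag(np.linalg.inv(best.jac.T@best.jac)))
    print(mode,'cost',best.cost,'A D h(deg) bx bz',p[:2],np.degrees(p[2]),p[3:],'sd h',np.degrees(c[2]))
    return p
for m in (0,1): p=run(m)
b=p[3:5]
for i in range(len(D)): print(int(D[i,0]),int(s[i]),'held',np.degrees(th[i]).round(1),'red',np.degrees(red[i]).round(1),'tau',tau(*b)[i].round(3),'mod',model(p,red)[i].round(3))
h=np.degrees(p[2]); r=(180-h+180)%360-180; print('target red',r,'pegs',[(k,(r+k+180)%360-180) for k in (0,90,180,-90)])
E
python3 fit.py
```

```text
0 cost 5.626729476468131 A D h(deg) bx bz [0.1729 0.2012] -78.46179243944775 [0. 0.] sd h 4.284422926607483
1 cost 5.358626943427112 A D h(deg) bx bz [0.1807 0.2005] 284.5031714312026 [0.2267 0.0368] sd h 5.860782045636698
0 1 held 36.0 red 36.0 tau 0.297 mod 0.315
0 1 held 45.2 red 45.2 tau 0.313 mod 0.292
0 -1 held 29.6 red 29.6 tau -0.1 mod -0.071
0 -1 held 17.0 red 17.0 tau -0.08 mod -0.046
0 -1 held 7.3 red 7.3 tau -0.063 mod -0.033
0 -1 held -2.6 red -2.6 tau 0.009 mod -0.024
0 -1 held -12.5 red -12.5 tau 0.028 mod -0.02
0 -1 held -22.2 red -22.2 tau -0.01 mod -0.021
0 -1 held -32.0 red -32.0 tau 0.012 mod -0.028
0 -1 held -41.3 red -41.3 tau -0.033 mod -0.039
90 -1 held 33.7 red -56.3 tau -0.073 mod -0.066
90 -1 held 22.0 red -68.0 tau -0.099 mod -0.093
90 -1 held 12.2 red -77.8 tau -0.103 mod -0.119
90 -1 held 2.4 red -87.6 tau -0.117 mod -0.148
90 -1 held -7.5 red -97.5 tau -0.18 mod -0.179
90 -1 held -17.3 red -107.3 tau -0.216 mod -0.209
90 -1 held -27.0 red -117.0 tau -0.291 mod -0.24
90 -1 held -36.6 red -126.6 tau -0.286 mod -0.269
90 1 held -20.1 red -110.1 tau 0.169 mod 0.183
90 1 held -8.6 red -98.6 tau 0.164 mod 0.219
90 1 held 1.8 red -88.2 tau 0.265 mod 0.251
90 1 held 11.9 red -78.1 tau 0.289 mod 0.281
90 1 held 22.1 red -67.9 tau 0.312 mod 0.308
90 1 held 32.1 red -57.9 tau 0.319 mod 0.332
90 1 held 41.7 red -48.3 tau 0.397 mod 0.351
target red -104.50317143120259 pegs [(0, np.float64(-104.50317143120259)), (90, np.float64(-14.503171431202588)), (180, np.float64(75.49682856879741)), (-90, np.float64(165.4968285687974))]
```

Call:
servo_tool(
  series=[
    [-1.5,-0.3,1.5,0,17],
    [-3.1,-0.6,3.0,0,17],
    [-4.7,-0.9,4.3,0,17],
    [-6.4,-1.2,5.7,0,17],
    [-8.1,-1.5,6.9,0,17],
  ],
)

```text
clock: 20.35
eef_pos: [0.5917, 0.0661, 0.1415]
orientation: [-0.704, -0.066, 0.063, 0.704]
ft_force: [2.5, 0.3, 1.9]
grip_width: 0.199
```

Call:
servo_tool(
  series=[
    [-1.8,-0.3,1.2,0,17],
    [-3.6,-0.7,2.4,0,17],
    [-5.4,-1.0,3.4,0,17],
    [-7.3,-1.4,4.5,0,17],
    [-9.2,-1.7,5.4,0,17],
  ],
)

```text
clock: 20.77
eef_pos: [0.5808, 0.0642, 0.146]
orientation: [-0.704, -0.065, 0.065, 0.704]
ft_force: [2.7, 0.8, 1.2]
grip_width: 0.2
```

Call:
servo_tool(
  series=[
    [-1.9,-0.4,0.9,0,17],
    [-3.9,-0.7,1.7,0,17],
    [-5.9,-1.1,2.4,0,17],
    [-7.9,-1.5,3.1,0,17],
    [-10.0,-1.9,3.7,0,17],
  ],
)

```text
clock: 21.18
eef_pos: [0.5708, 0.0623, 0.1496]
orientation: [-0.704, -0.065, 0.065, 0.704]
ft_force: [2.7, 1.1, 1.5]
grip_width: 0.196
```

Call:
servo_tool(
  series=[
    [-2.1,-0.4,0.5,0,17],
    [-4.1,-0.8,1.0,0,17],
    [-6.2,-1.2,1.3,0,17],
    [-8.3,-1.5,1.7,0,17],
    [-10.5,-1.9,1.9,0,17],
  ],
)

```text
clock: 21.6
eef_pos: [0.5604, 0.0603, 0.1515]
orientation: [0.704, 0.065, -0.064, -0.704]
ft_force: [3.4, 0.0, 2.0]
grip_width: 0.199
```

Call:
servo_tool(
  series=[
    [-2.1,-0.4,0.2,0,17],
    [-4.2,-0.8,0.2,0,17],
    [-6.4,-1.2,0.2,0,17],
    [-8.5,-1.6,0.2,0,17],
    [-10.6,-2.0,0.0,0,17],
  ],
)

```text
clock: 22.02
eef_pos: [0.5498, 0.0584, 0.1515]
orientation: [0.704, 0.065, -0.064, -0.704]
ft_force: [3.1, 0.9, 2.7]
grip_width: 0.201
```

Call:
servo_tool(
  series=[
    [-2.1,-0.4,-0.2,0,17],
    [-4.2,-0.8,-0.5,0,17],
    [-6.3,-1.2,-0.9,0,17],
    [-8.4,-1.6,-1.4,0,17],
    [-10.5,-1.9,-1.9,0,17],
  ],
)

```text
clock: 22.43
eef_pos: [0.5393, 0.0564, 0.1496]
orientation: [0.704, 0.065, -0.065, -0.704]
ft_force: [3.4, 0.3, 2.4]
grip_width: 0.203
```

Call:
servo_tool(
  series=[
    [-2.0,-0.4,-0.6,0,17],
    [-4.1,-0.8,-1.3,0,17],
    [-6.1,-1.1,-2.0,0,17],
    [-8.0,-1.5,-2.8,0,17],
    [-10.0,-1.9,-3.7,0,17],
  ],
)

```text
clock: 22.85
eef_pos: [0.5294, 0.0546, 0.1459]
orientation: [-0.704, -0.065, 0.064, 0.704]
ft_force: [2.8, 1.1, 1.6]
grip_width: 0.2
```

Call:
servo_tool(
  series=[
    [-1.9,-0.4,-0.9,0,17],
    [-3.8,-0.7,-2.0,0,17],
    [-5.6,-1.0,-3.0,0,17],
    [-7.4,-1.4,-4.2,0,17],
    [-9.2,-1.7,-5.4,0,17],
  ],
)

```text
clock: 23.27
eef_pos: [0.5202, 0.0529, 0.1404]
orientation: [0.704, 0.065, -0.064, -0.704]
ft_force: [3.4, -0.0, 1.6]
grip_width: 0.197
```

Call:
servo_tool(
  series=[
    [-1.7,-0.3,-1.3,0,17],
    [-3.4,-0.6,-2.6,0,17],
    [-5.0,-0.9,-4.0,0,17],
    [-6.6,-1.2,-5.4,0,17],
    [-8.1,-1.5,-6.9,0,17],
  ],
)

```text
clock: 23.68
eef_pos: [0.5122, 0.0514, 0.1335]
orientation: [-0.704, -0.065, 0.064, 0.704]
ft_force: [4.1, 0.9, 2.7]
grip_width: 0.198
```

```bash
python3 st.py
```

```text
23.68 loc mm [-44.8258 -83.6192 133.5399] yaw 10.474486736589848 F 4.16534770077549 0.18911963476943938 2.7451478473066917 0.19758735319244827
```

Call:
servo_tool(
  series=[
    [0,0,0,0,40],
    [0,0,0,0,40],
    [0,0,35,0,40],
    [10,2,70,0,40],
    [45,8,80,0,40],
  ],
)

```text
clock: 24.1
eef_pos: [0.555, 0.0592, 0.2175]
orientation: [0.705, 0.065, -0.065, -0.703]
ft_force: [0.7, 0.3, 1.0]
grip_width: 0.469
```

Call:
servo_tool(
  series=[
    [35,7,-5,0,40],
    [43,8.3,-20,0,40],
    [43,8.3,-50,0,40],
    [43,8.3,-75,0,40],
    [43,8.3,-80,0,40],
  ],
)

```text
clock: 24.52
eef_pos: [0.596, 0.0668, 0.1283]
orientation: [0.704, 0.061, -0.068, -0.704]
ft_force: [-2.0, -1.4, -0.8]
grip_width: 0.465
```

Call:
servo_tool(
  series=[
    [0,0,0,0,40],
    [0,0,0,0,17],
    [0,0,0,0,17],
    [0,0,0,0,17],
    [0,0,0,0,17],
  ],
)

```text
clock: 24.93
eef_pos: [0.6009, 0.0677, 0.1351]
orientation: [0.704, 0.065, -0.064, -0.704]
ft_force: [-0.4, 0.5, -0.8]
grip_width: 0.203
```

```bash
python3 st.py
```

```text
24.93 loc mm [ 45.3533 -83.735  135.095 ] yaw 10.4676303636138 F -0.2583411460858347 0.5352577836628155 -0.7879719645332339 0.2033488305180755
```

Now sweep this peg negative (heavy side past the bottom), then back.

Call:
servo_tool(
  series=[
    [-1.5,-0.3,1.5,0,17],
    [-3.1,-0.6,3.0,0,17],
    [-4.7,-0.9,4.3,0,17],
    [-6.4,-1.2,5.7,0,17],
    [-8.1,-1.5,6.9,0,17],
  ],
)

```text
clock: 25.35
eef_pos: [0.5935, 0.0662, 0.1414]
orientation: [-0.704, -0.066, 0.063, 0.704]
ft_force: [6.8, 0.1, -1.0]
grip_width: 0.198
```

Call:
servo_tool(
  series=[
    [-1.8,-0.3,1.2,0,17],
    [-3.6,-0.7,2.4,0,17],
    [-5.4,-1.0,3.4,0,17],
    [-7.3,-1.4,4.5,0,17],
    [-9.2,-1.7,5.4,0,17],
  ],
)

```text
clock: 25.77
eef_pos: [0.5869, 0.065, 0.1483]
orientation: [-0.704, -0.068, 0.061, 0.704]
ft_force: [9.7, -0.0, 2.9]
grip_width: 0.201
```

Call:
servo_tool(
  series=[
    [-1.9,-0.4,0.9,0,17],
    [-3.9,-0.7,1.7,0,17],
    [-5.9,-1.1,2.4,0,17],
    [-7.9,-1.5,3.1,0,17],
    [-10.0,-1.9,3.7,0,17],
  ],
)

```text
clock: 26.18
eef_pos: [0.5797, 0.0636, 0.154]
orientation: [-0.704, -0.07, 0.059, 0.705]
ft_force: [12.9, -0.4, 8.8]
grip_width: 0.201
```

Call:
servo_tool(
  series=[
    [-2.1,-0.4,0.5,0,17],
    [-4.1,-0.8,1.0,0,17],
    [-6.2,-1.2,1.3,0,17],
    [-8.3,-1.5,1.7,0,17],
    [-10.5,-1.9,1.9,0,17],
  ],
)

```text
clock: 26.6
eef_pos: [0.5681, 0.062, 0.1555]
orientation: [-0.704, -0.07, 0.06, 0.705]
ft_force: [9.0, 2.0, 6.8]
grip_width: 0.197
```

Call:
servo_tool(
  series=[
    [-2.1,-0.4,0.2,0,17],
    [-4.2,-0.8,0.2,0,17],
    [-6.4,-1.2,0.2,0,17],
    [-8.5,-1.6,0.2,0,17],
    [-10.6,-2.0,0.0,0,17],
  ],
)

```text
clock: 27.02
eef_pos: [0.5556, 0.0597, 0.1543]
orientation: [-0.704, -0.068, 0.061, 0.704]
ft_force: [6.7, 1.7, 4.7]
grip_width: 0.196
```

Call:
servo_tool(
  series=[
    [-2.1,-0.4,-0.2,0,17],
    [-4.2,-0.8,-0.5,0,17],
    [-6.3,-1.2,-0.9,0,17],
    [-8.4,-1.6,-1.4,0,17],
    [-10.5,-1.9,-1.9,0,17],
  ],
)

```text
clock: 27.43
eef_pos: [0.5445, 0.0577, 0.152]
orientation: [-0.704, -0.068, 0.062, 0.704]
ft_force: [6.9, 1.5, 4.5]
grip_width: 0.2
```

Call:
servo_tool(
  series=[
    [-2.0,-0.4,-0.6,0,17],
    [-4.1,-0.8,-1.3,0,17],
    [-6.1,-1.1,-2.0,0,17],
    [-8.0,-1.5,-2.8,0,17],
    [-10.0,-1.9,-3.7,0,17],
  ],
)

```text
clock: 27.85
eef_pos: [0.5341, 0.0557, 0.148]
orientation: [-0.704, -0.067, 0.062, 0.704]
ft_force: [5.6, 1.4, 4.2]
grip_width: 0.198
```

Call:
servo_tool(
  series=[
    [-1.9,-0.4,-0.9,0,17],
    [-3.8,-0.7,-2.0,0,17],
    [-5.6,-1.0,-3.0,0,17],
    [-7.4,-1.4,-4.2,0,17],
    [-9.2,-1.7,-5.4,0,17],
  ],
)

```text
clock: 28.27
eef_pos: [0.5248, 0.054, 0.1424]
orientation: [-0.704, -0.067, 0.062, 0.704]
ft_force: [4.6, 0.7, 3.7]
grip_width: 0.199
```

Call:
servo_tool(
  series=[
    [1.8,0.3,1.3,0,17],
    [3.6,0.7,2.5,0,17],
    [5.4,1.0,3.7,0,17],
    [7.3,1.4,4.8,0,17],
    [9.2,1.7,5.8,0,17],
  ],
)

```text
clock: 28.68
eef_pos: [0.5306, 0.0548, 0.1461]
orientation: [0.704, 0.064, -0.065, -0.704]
ft_force: [-1.2, -0.1, 1.0]
grip_width: 0.198
```

Call:
servo_tool(
  series=[
    [2.0,0.4,1.0,0,17],
    [4.0,0.7,1.9,0,17],
    [6.0,1.1,2.7,0,17],
    [8.0,1.5,3.4,0,17],
    [10.1,1.9,4.1,0,17],
  ],
)

```text
clock: 29.1
eef_pos: [0.5415, 0.0568, 0.1504]
orientation: [0.704, 0.065, -0.065, -0.704]
ft_force: [0.8, -0.0, 1.1]
grip_width: 0.199
```

Call:
servo_tool(
  series=[
    [2.1,0.4,0.6,0,17],
    [4.2,0.8,1.1,0,17],
    [6.4,1.2,1.5,0,17],
    [8.5,1.6,1.9,0,17],
    [10.7,2.0,2.2,0,17],
  ],
)

```text
clock: 29.52
eef_pos: [0.5523, 0.0588, 0.1526]
orientation: [0.704, 0.065, -0.065, -0.704]
ft_force: [-1.9, -1.0, 0.7]
grip_width: 0.2
```

Call:
servo_tool(
  series=[
    [2.2,0.4,0.2,0,17],
    [4.3,0.8,0.3,0,17],
    [6.5,1.2,0.4,0,17],
    [8.7,1.6,0.3,0,17],
    [10.9,2.0,0.2,0,17],
  ],
)

```text
clock: 29.93
eef_pos: [0.5631, 0.0608, 0.1528]
orientation: [0.704, 0.065, -0.065, -0.704]
ft_force: [-0.9, -0.1, -0.2]
grip_width: 0.202
```

Call:
servo_tool(
  series=[
    [2.2,0.4,-0.2,0,17],
    [4.3,0.8,-0.5,0,17],
    [6.5,1.2,-0.8,0,17],
    [8.6,1.6,-1.2,0,17],
    [10.8,2.0,-1.8,0,17],
  ],
)

```text
clock: 30.35
eef_pos: [0.5739, 0.0628, 0.151]
orientation: [0.704, 0.065, -0.065, -0.704]
ft_force: [-0.4, -0.4, 0.2]
grip_width: 0.2
```

Call:
servo_tool(
  series=[
    [2.1,0.4,-0.6,0,17],
    [4.2,0.8,-1.2,0,17],
    [6.2,1.2,-2.0,0,17],
    [8.3,1.5,-2.8,0,17],
    [10.3,1.9,-3.7,0,17],
  ],
)

```text
clock: 30.77
eef_pos: [0.5842, 0.0648, 0.1472]
orientation: [-0.704, -0.065, 0.065, 0.704]
ft_force: [-1.5, -0.9, 0.9]
grip_width: 0.201
```

Call:
servo_tool(
  series=[
    [2.0,0.4,-1.0,0,17],
    [3.9,0.7,-2.0,0,17],
    [5.8,1.1,-3.1,0,17],
    [7.7,1.4,-4.2,0,17],
    [9.5,1.8,-5.5,0,17],
  ],
)

```text
clock: 31.18
eef_pos: [0.5936, 0.0665, 0.1416]
orientation: [0.704, 0.064, -0.065, -0.704]
ft_force: [-1.7, -0.2, 0.3]
grip_width: 0.195
```

Call:
servo_tool(
  series=[
    [1.8,0.3,-1.3,0,17],
    [3.5,0.6,-2.7,0,17],
    [5.2,1.0,-4.1,0,17],
    [6.8,1.3,-5.6,0,17],
    [8.4,1.5,-7.1,0,17],
  ],
)

```text
clock: 31.6
eef_pos: [0.6019, 0.068, 0.1344]
orientation: [0.704, 0.064, -0.065, -0.704]
ft_force: [-2.2, 0.2, 1.3]
grip_width: 0.198
```

```bash
python3 st.py
```

```text
31.6 loc mm [ 46.3938 -83.6131 134.446 ] yaw 10.475013937054218 F -2.1422003655862305 0.6437268667842782 1.2673241198886431 0.19771450688307374
```

```bash
cat > extra.py <<'E'
E=[(90,-1,.5808,.0642,.146,2.7,.8,1.2),(90,-1,.5708,.0623,.1496,2.7,1.1,1.5),(90,-1,.5604,.0603,.1515,3.4,0,2),(90,-1,.5498,.0584,.1515,3.1,.9,2.7),(90,-1,.5393,.0564,.1496,3.4,.3,2.4),(90,-1,.5294,.0546,.1459,2.8,1.1,1.6),(90,-1,.5202,.0529,.1404,3.4,0,1.6),(90,-1,.5122,.0514,.1335,4.1,.9,2.7),
(180,-1,.5681,.062,.1555,9,2,6.8),(180,-1,.5556,.0597,.1543,6.7,1.7,4.7),(180,-1,.5445,.0577,.152,6.9,1.5,4.5),(180,-1,.5341,.0557,.148,5.6,1.4,4.2),(180,-1,.5248,.054,.1424,4.6,.7,3.7),
(180,1,.5415,.0568,.1504,.8,0,1.1),(180,1,.5523,.0588,.1526,-1.9,-1,.7),(180,1,.5631,.0608,.1528,-.9,-.1,-.2),(180,1,.5739,.0628,.151,-.4,-.4,.2),(180,1,.5842,.0648,.1472,-1.5,-.9,.9),(180,1,.5936,.0665,.1416,-1.7,-.2,.3),(180,1,.6019,.068,.1344,-2.2,.2,1.3)]
E
python3 fit.py; sed -i 's/fr\*(Fz-bz)\*(px-s\*.007)/(Fz-bz)*px/' fit.py; python3 fit.py | grep -E 'cost|target'
```

```text
0 cost 13.510305641097878 A D h(deg) bx bz [0.1731 0.2072] -77.3715200090963 [0. 0.] sd h 3.40433552718925
1 cost 13.113644417730903 A D h(deg) bx bz [0.1754 0.2067] -75.09151262625443 [ 0.1333 -0.1214] sd h 4.641992275036282
0 1 held 36.0 red 36.0 tau 0.297 mod 0.317
0 1 held 45.2 red 45.2 tau 0.315 mod 0.294
0 -1 held 29.6 red 29.6 tau -0.1 mod -0.082
0 -1 held 17.0 red 17.0 tau -0.082 mod -0.058
0 -1 held 7.3 red 7.3 tau -0.066 mod -0.044
0 -1 held -2.6 red -2.6 tau 0.004 mod -0.035
0 -1 held -12.5 red -12.5 tau 0.021 mod -0.031
0 -1 held -22.2 red -22.2 tau -0.018 mod -0.033
0 -1 held -32.0 red -32.0 tau 0.003 mod -0.039
0 -1 held -41.3 red -41.3 tau -0.043 mod -0.05
90 -1 held 33.7 red -56.3 tau -0.071 mod -0.075
90 -1 held 22.0 red -68.0 tau -0.1 mod -0.101
90 -1 held 12.2 red -77.8 tau -0.106 mod -0.127
90 -1 held 2.4 red -87.6 tau -0.121 mod -0.155
90 -1 held -7.5 red -97.5 tau -0.186 mod -0.184
90 -1 held -17.3 red -107.3 tau -0.223 mod -0.214
90 -1 held -27.0 red -117.0 tau -0.3 mod -0.243
90 -1 held -36.6 red -126.6 tau -0.296 mod -0.272
90 1 held -20.1 red -110.1 tau 0.15
[... 1161 characters left out ...]
0 1 held 36.1 red -143.9 tau 0.105 mod 0.096
180 1 held 46.4 red -133.6 tau 0.15 mod 0.123
target red -104.90848737374557 pegs [(0, np.float64(-104.90848737374557)), (90, np.float64(-14.908487373745572)), (180, np.float64(75.09151262625443)), (-90, np.float64(165.09151262625443))]
0 cost 15.592927578421623 A D h(deg) bx bz [0.1829 0.2213] -77.54257926037928 [0. 0.] sd h 3.255008195252371
1 cost 15.019625439136735 A D h(deg) bx bz [0.1866 0.2223] 284.98190600753014 [ 0.156  -0.1721] sd h 4.449946005306676
target red -104.98190600753014 pegs [(0, np.float64(-104.98190600753014)), (90, np.float64(-14.981906007530142)), (180, np.float64(75.01809399246986)), (-90, np.float64(165.01809399246986))]
```

Call:
servo_tool(
  series=[
    [0,0,0,0,40],
    [0,0,0,0,40],
    [0,0,35,0,40],
    [-10,-2,70,0,40],
    [-45,-8,80,0,40],
  ],
)

```text
clock: 32.02
eef_pos: [0.5629, 0.0615, 0.2197]
orientation: [-0.703, -0.069, 0.06, 0.705]
ft_force: [0.9, -0.2, 1.7]
grip_width: 0.468
```

Call:
servo_tool(
  series=[
    [-35,-7,-5,0,40],
    [-43,-8.3,-20,0,40],
    [-43,-8.3,-50,0,40],
    [-43,-8.3,-75,0,40],
    [-43,-8.3,-79,0,40],
  ],
)

```text
clock: 32.43
eef_pos: [0.5117, 0.0509, 0.1327]
orientation: [0.704, 0.063, -0.066, -0.704]
ft_force: [-1.3, 0.3, 0.1]
grip_width: 0.47
```

Call:
servo_tool(
  series=[
    [0,0,0,0,40],
    [0,0,0,0,17],
    [0,0,0,0,17],
    [0,0,0,0,17],
    [0,0,0,0,17],
  ],
)

```text
clock: 32.85
eef_pos: [0.5148, 0.0519, 0.1368]
orientation: [0.704, 0.065, -0.064, -0.704]
ft_force: [-0.1, 0.8, 0.2]
grip_width: 0.196
```

```bash
python3 st.py; python3 arc.py -43 17 45; python3 arc.py 17 -43 45; python3 - <<'E'
from h import *
cv2.imwrite(f'pics/s5.png',cv2.resize(arm.grab_frame('scene')[110:210,140:300],None,fx=5,fy=5,interpolation=cv2.INTER_CUBIC))
E
```

```text
32.85 loc mm [-42.1834 -83.6612 136.7822] yaw 10.47223953419452 F 0.03496353365002533 0.8202781220181019 0.17565927609362794 0.19600585056211
-43.0 [[1.0, 0.2, 1.0, 0, 17], [2.1, 0.4, 1.9, 0, 17], [3.2, 0.6, 2.8, 0, 17], [4.3, 0.8, 3.7, 0, 17], [5.5, 1.0, 4.6, 0, 17]]
-36.3 [[1.2, 0.2, 0.8, 0, 17], [2.3, 0.4, 1.7, 0, 17], [3.5, 0.7, 2.4, 0, 17], [4.7, 0.9, 3.2, 0, 17], [5.9, 1.1, 3.9, 0, 17]]
-29.7 [[1.2, 0.2, 0.7, 0, 17], [2.5, 0.5, 1.4, 0, 17], [3.8, 0.7, 2.0, 0, 17], [5.1, 0.9, 2.6, 0, 17], [6.4, 1.2, 3.2, 0, 17]]
-23.0 [[1.3, 0.2, 0.5, 0, 17], [2.6, 0.5, 1.1, 0, 17], [4.0, 0.7, 1.6, 0, 17], [5.3, 1.0, 2.0, 0, 17], [6.7, 1.2, 2.4, 0, 17]]
-16.3 [[1.4, 0.3, 0.4, 0, 17], [2.7, 0.5, 0.7, 0, 17], [4.1, 0.8, 1.1, 0, 17], [5.5, 1.0, 1.4, 0, 17], [6.9, 1.3, 1.6, 0, 17]]
-9.7 [[1.4, 0.3, 0.2, 0, 17], [2.8, 0.5, 0.4, 0, 17], [4.2, 0.8, 0.6, 0, 17], [5.6, 1.0, 0.7, 0, 17], [7.0, 1.3, 0.8, 0, 17]]
-3.0 [[1.4, 0.3, 0.1, 0, 17], [2.8, 0.5, 0.1, 0, 17], [4.3, 0.8, 0.1, 0, 17], [5.7, 1.1, 0.0, 0, 17], [7.1, 1.3, 0.0, 0, 17]]
3.7 [[1.4, 0.3, -0.1, 0, 17], [2.8, 0.5, -0.3, 0, 17], [4.2, 0.8, -0.4,
[... 746 characters left out ...]
1.4, -0.3, -0.3, 0, 17], [-2.8, -0.5, -0.6, 0, 17], [-4.2, -0.8, -0.9, 0, 17], [-5.5, -1.0, -1.2, 0, 17], [-6.9, -1.3, -1.6, 0, 17]]
-16.3 [[-1.4, -0.3, -0.4, 0, 17], [-2.7, -0.5, -0.9, 0, 17], [-4.0, -0.7, -1.4, 0, 17], [-5.4, -1.0, -1.9, 0, 17], [-6.7, -1.2, -2.4, 0, 17]]
-23.0 [[-1.3, -0.2, -0.6, 0, 17], [-2.6, -0.5, -1.2, 0, 17], [-3.9, -0.7, -1.8, 0, 17], [-5.1, -0.9, -2.5, 0, 17], [-6.4, -1.2, -3.2, 0, 17]]
-29.7 [[-1.2, -0.2, -0.7, 0, 17], [-2.4, -0.5, -1.5, 0, 17], [-3.6, -0.7, -2.3, 0, 17], [-4.8, -0.9, -3.1, 0, 17], [-5.9, -1.1, -3.9, 0, 17]]
-36.3 [[-1.1, -0.2, -0.9, 0, 17], [-2.2, -0.4, -1.8, 0, 17], [-3.3, -0.6, -2.7, 0, 17], [-4.4, -0.8, -3.6, 0, 17], [-5.5, -1.0, -4.6, 0, 17]]
```

View pics/s5.png

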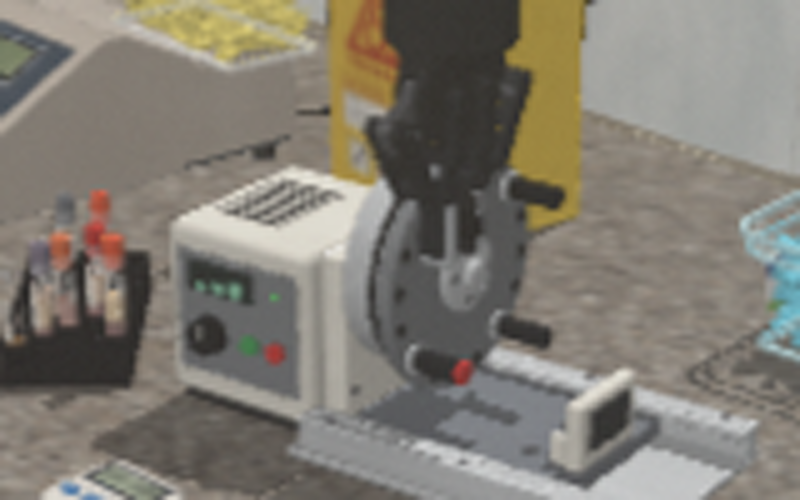

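Black peg (red+90) is between the fingers, red cap at crop (462,371), lower left. Now a slower sweep both ways.

Call:
servo_tool(
  series=[
    [1.0,0.2,1.0,0,17],
    [2.1,0.4,1.9,0,17],
    [3.2,0.6,2.8,0,17],
    [4.3,0.8,3.7,0,17],
    [5.5,1.0,4.6,0,17],
  ],
)

```text
clock: 33.32
eef_pos: [0.5186, 0.0525, 0.1401]
orientation: [0.704, 0.064, -0.065, -0.704]
ft_force: [-3.4, 0.0, 1.9]
grip_width: 0.198
```

Call:
servo_tool(
  series=[
    [1.2,0.2,0.8,0,17],
    [2.3,0.4,1.7,0,17],
    [3.5,0.7,2.4,0,17],
    [4.7,0.9,3.2,0,17],
    [5.9,1.1,3.9,0,17],
  ],
)

```text
clock: 33.73
eef_pos: [0.5242, 0.0536, 0.1443]
orientation: [0.704, 0.064, -0.066, -0.704]
ft_force: [-7.3, -1.9, 3.9]
grip_width: 0.202
```

Call:
servo_tool(
  series=[
    [1.2,0.2,0.7,0,17],
    [2.5,0.5,1.4,0,17],
    [3.8,0.7,2.0,0,17],
    [5.1,0.9,2.6,0,17],
    [6.4,1.2,3.2,0,17],
  ],
)

```text
clock: 34.15
eef_pos: [0.5311, 0.0548, 0.1475]
orientation: [0.704, 0.064, -0.065, -0.704]
ft_force: [-4.4, -1.1, 4.0]
grip_width: 0.201
```

Call:
servo_tool(
  series=[
    [1.3,0.2,0.5,0,17],
    [2.6,0.5,1.1,0,17],
    [4.0,0.7,1.6,0,17],
    [5.3,1.0,2.0,0,17],
    [6.7,1.2,2.4,0,17],
  ],
)

```text
clock: 34.57
eef_pos: [0.5383, 0.0562, 0.1499]
orientation: [0.704, 0.064, -0.065, -0.704]
ft_force: [-4.7, -0.4, 2.9]
grip_width: 0.2
```

Call:
servo_tool(
  series=[
    [1.4,0.3,0.4,0,17],
    [2.7,0.5,0.7,0,17],
    [4.1,0.8,1.1,0,17],
    [5.5,1.0,1.4,0,17],
    [6.9,1.3,1.6,0,17],
  ],
)

```text
clock: 34.98
eef_pos: [0.5455, 0.0575, 0.1514]
orientation: [-0.704, -0.065, 0.065, 0.704]
ft_force: [-5.0, -0.6, 2.2]
grip_width: 0.198
```

Call:
servo_tool(
  series=[
    [1.4,0.3,0.2,0,17],
    [2.8,0.5,0.4,0,17],
    [4.2,0.8,0.6,0,17],
    [5.6,1.0,0.7,0,17],
    [7.0,1.3,0.8,0,17],
  ],
)

```text
clock: 35.4
eef_pos: [0.5525, 0.0588, 0.1522]
orientation: [0.704, 0.065, -0.065, -0.704]
ft_force: [-4.0, -0.7, 2.3]
grip_width: 0.201
```

Call:
servo_tool(
  series=[
    [1.4,0.3,0.1,0,17],
    [2.8,0.5,0.1,0,17],
    [4.3,0.8,0.1,0,17],
    [5.7,1.1,0.0,0,17],
    [7.1,1.3,0.0,0,17],
  ],
)

```text
clock: 35.82
eef_pos: [0.5596, 0.0601, 0.1522]
orientation: [-0.704, -0.065, 0.065, 0.704]
ft_force: [-4.4, -0.8, 3.0]
grip_width: 0.202
```

Call:
servo_tool(
  series=[
    [1.4,0.3,-0.1,0,17],
    [2.8,0.5,-0.3,0,17],
    [4.2,0.8,-0.4,0,17],
    [5.6,1.0,-0.6,0,17],
    [7.0,1.3,-0.9,0,17],
  ],
)

```text
clock: 36.23
eef_pos: [0.5666, 0.0614, 0.1513]
orientation: [0.704, 0.065, -0.065, -0.704]
ft_force: [-4.8, -1.1, 3.1]
grip_width: 0.199
```

Call:
servo_tool(
  series=[
    [1.4,0.3,-0.3,0,17],
    [2.8,0.5,-0.6,0,17],
    [4.2,0.8,-0.9,0,17],
    [5.5,1.0,-1.3,0,17],
    [6.9,1.3,-1.7,0,17],
  ],
)

```text
clock: 36.65
eef_pos: [0.5735, 0.0627, 0.1495]
orientation: [0.704, 0.065, -0.065, -0.704]
ft_force: [-4.0, -0.5, 3.4]
grip_width: 0.199
```

Call:
servo_tool(
  series=[
    [-1.4,-0.3,0.4,0,17],
    [-2.7,-0.5,0.8,0,17],
    [-4.1,-0.8,1.1,0,17],
    [-5.5,-1.0,1.4,0,17],
    [-6.9,-1.3,1.7,0,17],
  ],
)

```text
clock: 37.07
eef_pos: [0.5676, 0.0616, 0.1519]
orientation: [-0.704, -0.066, 0.063, 0.704]
ft_force: [1.7, 0.5, 0.7]
grip_width: 0.196
```

Call:
servo_tool(
  series=[
    [-1.4,-0.3,0.2,0,17],
    [-2.8,-0.5,0.5,0,17],
    [-4.2,-0.8,0.6,0,17],
    [-5.6,-1.0,0.8,0,17],
    [-7.0,-1.3,0.9,0,17],
  ],
)

```text
clock: 37.48
eef_pos: [0.5595, 0.0601, 0.1523]
orientation: [-0.704, -0.065, 0.064, 0.704]
ft_force: [3.3, 0.2, 2.5]
grip_width: 0.196
```

Call:
servo_tool(
  series=[
    [-1.4,-0.3,0.1,0,17],
    [-2.8,-0.5,0.1,0,17],
    [-4.3,-0.8,0.1,0,17],
    [-5.7,-1.1,0.1,0,17],
    [-7.1,-1.3,0.0,0,17],
  ],
)

```text
clock: 37.9
eef_pos: [0.5523, 0.0587, 0.1522]
orientation: [0.704, 0.065, -0.064, -0.704]
ft_force: [2.0, 0.6, 1.7]
grip_width: 0.197
```

Call:
servo_tool(
  series=[
    [-1.4,-0.3,-0.1,0,17],
    [-2.8,-0.5,-0.2,0,17],
    [-4.2,-0.8,-0.4,0,17],
    [-5.6,-1.0,-0.6,0,17],
    [-7.0,-1.3,-0.8,0,17],
  ],
)

```text
clock: 38.32
eef_pos: [0.5452, 0.0575, 0.1514]
orientation: [0.704, 0.065, -0.065, -0.704]
ft_force: [2.8, 1.4, 2.8]
grip_width: 0.201
```

Call:
servo_tool(
  series=[
    [-1.4,-0.3,-0.3,0,17],
    [-2.8,-0.5,-0.6,0,17],
    [-4.2,-0.8,-0.9,0,17],
    [-5.5,-1.0,-1.2,0,17],
    [-6.9,-1.3,-1.6,0,17],
  ],
)

```text
clock: 38.73
eef_pos: [0.5384, 0.0562, 0.1498]
orientation: [0.704, 0.065, -0.064, -0.704]
ft_force: [3.0, 0.8, 2.2]
grip_width: 0.2
```

Call:
servo_tool(
  series=[
    [-1.4,-0.3,-0.4,0,17],
    [-2.7,-0.5,-0.9,0,17],
    [-4.0,-0.7,-1.4,0,17],
    [-5.4,-1.0,-1.9,0,17],
    [-6.7,-1.2,-2.4,0,17],
  ],
)

```text
clock: 39.15
eef_pos: [0.5317, 0.055, 0.1474]
orientation: [0.704, 0.065, -0.065, -0.704]
ft_force: [2.9, 1.5, 1.8]
grip_width: 0.203
```

Call:
servo_tool(
  series=[
    [-1.3,-0.2,-0.6,0,17],
    [-2.6,-0.5,-1.2,0,17],
    [-3.9,-0.7,-1.8,0,17],
    [-5.1,-0.9,-2.5,0,17],
    [-6.4,-1.2,-3.2,0,17],
  ],
)

```text
clock: 39.57
eef_pos: [0.5253, 0.0538, 0.1442]
orientation: [-0.704, -0.065, 0.064, 0.704]
ft_force: [3.9, 0.9, 2.6]
grip_width: 0.199
```

Call:
servo_tool(
  series=[
    [-1.2,-0.2,-0.7,0,17],
    [-2.4,-0.5,-1.5,0,17],
    [-3.6,-0.7,-2.3,0,17],
    [-4.8,-0.9,-3.1,0,17],
    [-5.9,-1.1,-3.9,0,17],
  ],
)

```text
clock: 39.98
eef_pos: [0.5194, 0.0527, 0.1403]
orientation: [0.704, 0.065, -0.065, -0.704]
ft_force: [3.9, 1.5, 3.0]
grip_width: 0.195
```

```bash
python3 st.py
```

```text
39.98 loc mm [-37.4812 -83.669  140.2518] yaw 10.478892104519966 F 4.075540258476 0.7795591836755043 3.0081669070038055 0.19476090645193855
```

```bash
sed -i '$d' extra.py 2>/dev/null; python3 - <<'E'
exec(open('fit.py').read().split("D=np.array")[0]) if 0 else None
E
cat > extra.py <<'E'
E=[(90,-1,.5808,.0642,.146,2.7,.8,1.2),(90,-1,.5708,.0623,.1496,2.7,1.1,1.5),(90,-1,.5604,.0603,.1515,3.4,0,2),(90,-1,.5498,.0584,.1515,3.1,.9,2.7),(90,-1,.5393,.0564,.1496,3.4,.3,2.4),(90,-1,.5294,.0546,.1459,2.8,1.1,1.6),(90,-1,.5202,.0529,.1404,3.4,0,1.6),(90,-1,.5122,.0514,.1335,4.1,.9,2.7),
(180,-1,.5681,.062,.1555,9,2,6.8),(180,-1,.5556,.0597,.1543,6.7,1.7,4.7),(180,-1,.5445,.0577,.152,6.9,1.5,4.5),(180,-1,.5341,.0557,.148,5.6,1.4,4.2),(180,-1,.5248,.054,.1424,4.6,.7,3.7),
(180,1,.5415,.0568,.1504,.8,0,1.1),(180,1,.5523,.0588,.1526,-1.9,-1,.7),(180,1,.5631,.0608,.1528,-.9,-.1,-.2),(180,1,.5739,.0628,.151,-.4,-.4,.2),(180,1,.5842,.0648,.1472,-1.5,-.9,.9),(180,1,.5936,.0665,.1416,-1.7,-.2,.3),(180,1,.6019,.068,.1344,-2.2,.2,1.3),
(90,1,.5311,.0548,.1475,-4.4,-1.1,4),(90,1,.5383,.0562,.1499,-4.7,-.4,2.9),(90,1,.5455,.0575,.1514,-5,-.6,2.2),(90,1,.5525,.0588,.1522,-4,-.7,2.3),(90,1,.5596,.0601,.1522,-4.4,-.8,3),(90,1,.5666,.0614,.1513,-4.8,-1.1,3.1),(90,1,.5735,.0627,.1495,-4,-.5,3.4),
(90,-1,.5595,.0601,.1523,3.3,.2,2.5),(90,-1,.5523,.0587,.1522,2,.6,1.7),(90,-1,.5452,.0575,.1514,2.8,1.4,2.8),(90,-1,.5384,.0562,.1498,3,.8,2.2),(90,-1,.5317,.055,.1474,2.9,1.5,1.8),(90,-1,.5253,.0538,.1442,3.9,.9,2.6),(90,-1,.5194,.0527,.1403,3.9,1.5,3)]
E
python3 fit.py | grep -E 'cost|target'; sed -i 's/(Fz-bz)\*px/(Fz-bz)*(px-s*.007)/' fit.py; python3 fit.py | grep -E 'cost|target|^90'
sed 's/(px-s\*.007)/(px-s*.007*0)*0/' fit.py>f2.py; python3 f2.py| grep -E 'cost|target'
```

```text
0 cost 18.65330911486328 A D h(deg) bx bz [0.1847 0.2229] -76.72264999763443 [0. 0.] sd h 2.5788706836880992
1 cost 18.152266858967593 A D h(deg) bx bz [0.1885 0.2239] -74.5375959379682 [ 0.142  -0.1619] sd h 4.21802473785575
target red -105.4624040620318 pegs [(0, np.float64(-105.4624040620318)), (90, np.float64(-15.462404062031794)), (180, np.float64(74.5375959379682)), (-90, np.float64(164.5375959379682))]
0 cost 16.582322388346046 A D h(deg) bx bz [0.1744 0.2078] -76.75647221278419 [0. 0.] sd h 2.7009643833196257
1 cost 16.258531031047212 A D h(deg) bx bz [0.1766 0.2073] -74.58145934036406 [ 0.1285 -0.0874] sd h 4.424307415570713
90 -1 held 33.7 red -56.3 tau -0.073 mod -0.074
90 -1 held 22.0 red -68.0 tau -0.101 mod -0.1
90 -1 held 12.2 red -77.8 tau -0.107 mod -0.125
90 -1 held 2.4 red -87.6 tau -0.122 mod -0.153
90 -1 held -7.5 red -97.5 tau -0.187 mod -0.183
90 -1 held -17.3 red -107.3 tau -0.223 mod -0.213
90 -1 held -27.0 red -117.0 tau -0.299 mod -0.243
90 -1 held -36.6 red -126.6 tau -0.295 mod -0.271
90 1 held -20.1 red -110.1 tau 0.16 mod 0.193
90 1 held -8.6 red -98.6 
[... 1199 characters left out ...]
 held -28.9 red -118.9 tau -0.272 mod -0.249
90 -1 held -35.5 red -125.5 tau -0.29 mod -0.268
target red -105.41854065963594 pegs [(0, np.float64(-105.41854065963594)), (90, np.float64(-15.418540659635937)), (180, np.float64(74.58145934036406)), (-90, np.float64(164.58145934036406))]
0 cost 39.053076314515295 A D h(deg) bx bz [0.1469 0.1983] -70.76663794122581 [0. 0.] sd h 3.808132675734581
1 cost 36.43102530133533 A D h(deg) bx bz [0.1568 0.1959] -59.88140550023619 [0.5319 0.    ] sd h 5.17444718445886
target red -120.11859449976384 pegs [(0, np.float64(-120.11859449976384)), (90, np.float64(-30.118594499763844)), (180, np.float64(59.881405500236156)), (-90, np.float64(149.88140550023616))]
```

Call:
servo_tool(
  series=[
    [1.8,0.3,1.3,0,17],
    [3.6,0.7,2.5,0,17],
    [5.4,1.0,3.7,0,17],
    [7.3,1.4,4.8,0,17],
    [9.2,1.7,5.8,0,17],
  ],
)

```text
clock: 40.4
eef_pos: [0.5269, 0.054, 0.1456]
orientation: [0.704, 0.063, -0.066, -0.704]
ft_force: [-6.2, -1.6, 5.0]
grip_width: 0.201
```

Call:
servo_tool(
  series=[
    [2.0,0.4,1.0,0,17],
    [4.0,0.7,1.9,0,17],
    [6.0,1.1,2.7,0,17],
    [8.0,1.5,3.4,0,17],
    [10.1,1.9,4.1,0,17],
  ],
)

```text
clock: 40.82
eef_pos: [0.5377, 0.0561, 0.1501]
orientation: [0.704, 0.064, -0.066, -0.704]
ft_force: [-4.8, -1.5, 4.0]
grip_width: 0.195
```

Call:
servo_tool(
  series=[
    [2.3,0.4,0.8,0,17],
    [2.3,0.4,0.8,0,17],
    [2.3,0.4,0.8,0,17],
    [2.3,0.4,0.8,0,17],
  ],
)

```text
clock: 41.15
eef_pos: [0.5411, 0.0568, 0.151]
orientation: [-0.704, -0.065, 0.064, 0.704]
ft_force: [-2.3, -0.9, 1.4]
grip_width: 0.201
```

```bash
python3 st.py
```

```text
41.15 loc mm [-15.3551 -83.6363 150.967 ] yaw 10.480288386244837 F -2.4084409006030834 -0.4766691333906219 1.361970724944622 0.20137053955334672
```

Now grip firmly.

Call:
servo_tool(
  series=[
    [0,0,0,0,10],
    [0,0,0,0,0],
    [0,0,0,0,0],
    [0,0,0,0,0],
    [0,0,0,0,0],
  ],
)

```text
clock: 41.57
eef_pos: [0.541, 0.0567, 0.1511]
orientation: [0.704, 0.065, -0.065, -0.704]
ft_force: [-3.6, -0.9, 5.7]
grip_width: 0.14
```

Call:
servo_tool(
  series=[
    [0,0,0,0,0],
    [0,0,0,0,0],
    [0,0,0,0,0],
    [0,0,0,0,0],
    [0,0,0,0,0],
  ],
)

```text
clock: 41.98
eef_pos: [0.541, 0.0566, 0.1511]
orientation: [0.704, 0.065, -0.065, -0.704]
ft_force: [-5.3, -0.8, 6.8]
grip_width: 0.139
```

```bash
python3 - <<'E'
exec(open('st.py').read())
print(o['qd'],o['wrist_torque'])
cv2.imwrite('pics/s6f.png',(f:=arm.grab_frame('scene')))
cv2.imwrite(f'pics/s6.png',cv2.resize(f[110:210,140:300],None,fx=5,fy=5,interpolation=cv2.INTER_CUBIC))
t=arm.grab_frame('top'); cv2.imwrite('pics/t6f.png',t); cv2.imwrite('pics/t6.png',cv2.resize(t[130:230,105:265],None,fx=5,fy=5,interpolation=cv2.INTER_CUBIC))
E
```

```text
41.98 loc mm [-15.4999 -83.7298 151.1274] yaw 10.477829882154355 F -5.407398133769475 0.15233806829078234 6.76758817064565 0.1394824613496367
[-0.0002 -0.0007  0.0009  0.0012  0.0003  0.0006 -0.0006] [-0.1842  1.0085  0.1001]
```

View pics/s6.png

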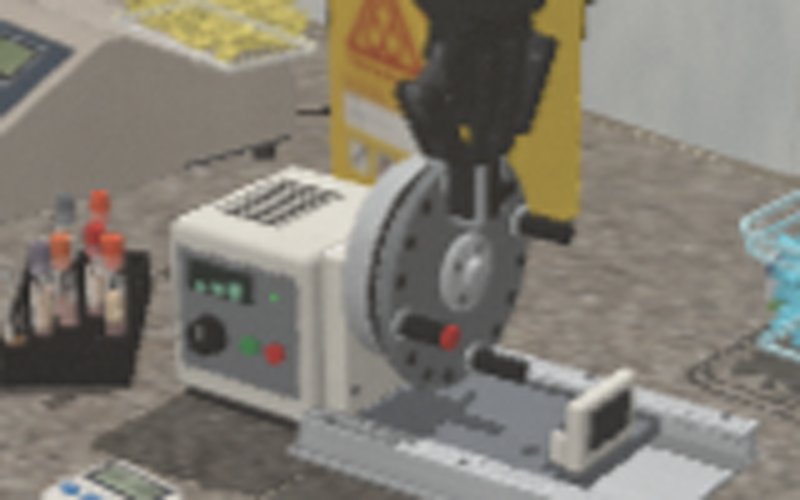

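View pics/t6f.png

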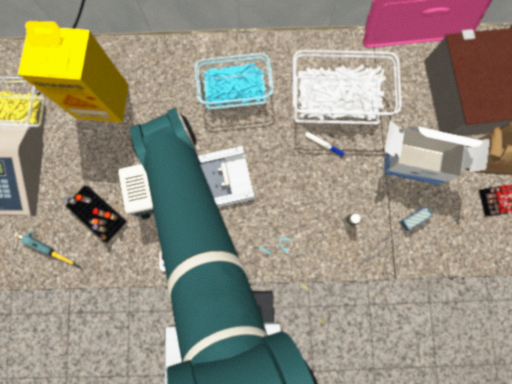

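View pics/t6.png

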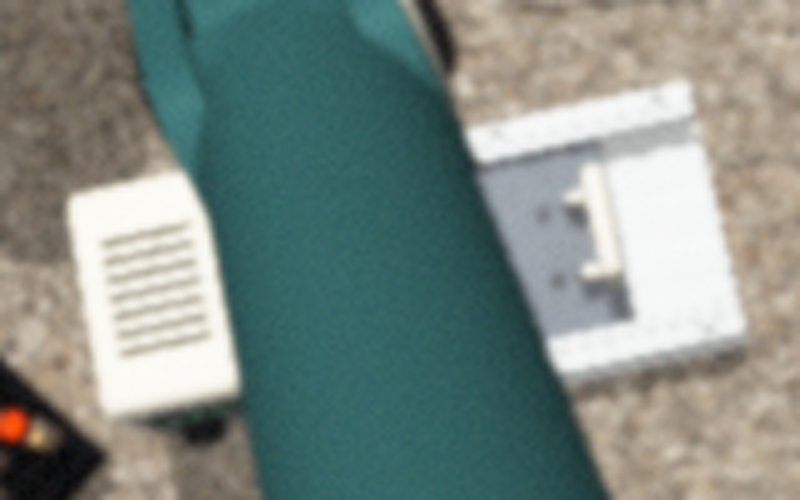

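```bash
python3 - <<'E'
from h import *
T=lambda L:np.array(L)/5+[105,130]-0.4;S=lambda L:np.array(L)/5+[140,110]-0.4
print('bar',[loc(p) for p in plane('top',T([(601,165),(625,275)]),.062)])
oo,d=ray('scene',S([(452,337),(571,232),(525,369)]))
for k in d:
    t=(-.102-(oo-F0)@ey)/(k@ey); p=loc(oo+t*k); print(p,np.degrees(np.arctan2(p[0]+.0015,p[2]-.1115)))
for n,a in (('scene','scene0'),('top','top0')):
    A=cv2.imread(f'pics/{a}.png').astype(int);B=cv2.imread('pics/s6f.png' if n=='scene' else 'pics/t6f.png').astype(int)
    for nm,(x0,y0,x1,y1) in (dict(timer=(145,198,180,225),vial=(322,243,348,285),pen=(350,215,380,245)) if n=='scene' else dict(vial=(345,208,365,228),pen=(300,128,348,160))).items():
        print(n,nm,np.abs(A-B)[y0:y1,x0:x1].mean())
E
```

```text
bar [array([ 0.0275, -0.169 ,  0.062 ]), array([-0.0368, -0.1695,  0.062 ])]
[-0.0626 -0.102   0.0988] -101.76789349769452
[ 0.0617 -0.102   0.1226] 79.99768159836509
[ 0.014  -0.102   0.0495] 165.94474859938998
scene timer 3.910758377425044
scene vial 2.904151404151404
scene pen 14.508148148148148
top vial 8.46
top pen 8.670355902777779
```

```bash
python3 -c "
from h import *
print(arm.hand_in())"
```

```text
the job is handed in; nothing more can be done
None
```

The job is handed in at about 42 s on the clock: the stand is against the drive unit, and the drum is held at rest with its heavy side straight down to within about 3–5°.

**Docking:** I pushed the stand in by its black pad until it stopped. At 27.5 N it moved no further. In the top view the push bar had moved 22 mm, matching the gap I measured at the start.

**Finding the heavy side:** I turned the drum in both directions by three of its pegs. Fitting the force readings gives about 0.175 N m for the heavy side and 0.207 N m for the drag. The drag is close to the stated 0.20, and the heavy side lies inside the stated range. The heavy side is about 76° from the red peg, on the decreasing-angle side.

**Final hold:** The gripper holds the black peg 90° on from the red one, about 14.5° to the -x side of top. Opening is about 12 mm and joint speeds are near zero.

**Checks that disagreed or were weaker:**
- **Drum angle:** The last picture puts the red peg at about -102°, while the hand position says -104.5°.
- **Fit:** It shifts by about 2° depending on whether I allow for a constant force offset. A cruder fit that ignored the vertical forces was clearly worse and differed by up to about 15°; I did not use it.
- **Force while holding:** The closed grip still carries about 5 N sideways and 7 N upward.
- **Friction while turning:** At the start of one sweep the force rose briefly to about 15 N. I put that down to friction on the peg and left those readings out of the fit.
- **Bystanders:** The timer and vial look unmoved. The pen looks the same by eye in the top view, but its picture comparison was inconclusive, probably because the arm hung over it at the start.

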